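# Fetch the climate logger from behind the eggs

## Robot

A 6-joint arm with a two-finger parallel gripper is mounted at the origin on the work surface. World frame = base frame: x ahead of the robot, y to its left, z up, the work surface at z = 0. Lengths are in m, angles in degrees, forces in N, time in s.
With the tool pointing down it reaches from about 0.25 to 0.725 m from the base axis. Payload 9.7 kg.
Tool frame: the origin (TCP) lies at the very end of the fingers, on their centre line; the grasp point (between the pads) lies 19 mm behind it; z points along the fingers, y is the line along which they close (so a half turn about z gives the same grasp; the last joint's range is limited). The gripper opens to 85 mm and grips with 20 to 120 N. Pads are 22 mm wide; open, the fingers measure 114 mm over their backs; the gripper's body (76 mm by 85 mm) begins 54 mm behind the grasp point. The pads swing forward as they close: fully open they stand 13 mm farther back than shut.
Start: joints at [68.927, 4.979, 10.078, 95.1, 0, 90], TCP at [0.198, 0.513, 0.231] pointing down, gripper open.
Joint ranges: [-179.16, 179.16], [-48.56, 103.87], [-65.8, 70.77], [-126.05, 130.52], [-82.76, 87.17], [-180, 180]. Speed limits (degrees/s): [127.2, 127.2, 147.25, 180, 180, 180].

## Interface

Orientations are given as [roll, pitch, yaw] about the fixed x, y, z axes, in that order (R = Rz(yaw) Ry(pitch) Rx(roll)).
In Python, from workcell import bot gives the robot as it stands.
- The arm moves only by the tool arm_command, never from a script. Its argument "series" is a list of rows, each a list of 4 numbers: the shift along the tool's x, y, z in m, then the turn about the tool's z in rad. A call has exactly 5 rows; each row is the pose to reach, as a shift and turn from the pose commanded when the call began, along the tool's axes at that moment; what a row does not reach only later rows make up. A row lasts 1/10 s, in which the tool goes at most 50 mm and 8.59 degrees, less where a joint would pass 70% of its speed; a pose out of reach is approached as far as the arm can. A call with a gripper value outside its range is refused whole. "hand" is the finger opening in m, from 0 to 0.0854, set as the call begins (left out, the last holds). The fingers move at their own pace and stop on an object; "grip_force" is the grip in N (left out, the last holds). Time passes only in rows, so rows that repeat a pose let the fingers close, or fill a call up. It gives the time, the measured TCP pose, the force, the opening and the grip force at its end, in the units of the state.
- bot.get_obs(): the state, without advancing time (a new reading comes with each control period).
- bot.camera(name): name is "scene" or "side" or "wrist"; returns a dict with "color" (480x640x3 uint8, blue, green, red), "camera_matrix" (3x3 intrinsics, pixels), "xyz" and "orientation" of the camera in the world; the wrist camera has in their place "T_tool_cam" (4x4, takes a point from camera to tool coordinates, whose origin is the TCP and whose axes are the flange's). Camera axes: x right, y up, looking along -z (the intrinsics and any distortion apply to the point x, -y, -z); pixel columns grow to the right and rows downward; lengths in m; the calibration is good to about 2 mm. A picture is of the moment at which its call begins: read the wrist's pose just before it. There is no depth.
- bot.job_done(): hands the job in; it is judged then, once.
Trained networks look in the newest picture that a camera, given by its name, has taken for a name from the list of things; names that differ only in an ending like _2 or _b are one class to them, and where a whole thing is asked for, a point or a joint stands for the part that bears it (a point fixed in the world has none). Each returns a list of dicts, best first, with "confidence" (0 to 1); they miss things now and then, are a little off and sometimes report something else, mostly with a low value. They report only what shows in the picture. A call takes as long as a camera call.
- bot.find_in(camera, target): "location" ([column, row] in pixels, amid what is visible of it).
- bot.mark_of(camera, target): "location" ([column, row] in pixels: a listed point, or the origin of a listed thing).
The state is a dict: "time": time; "q": joint angles; "qd": joint speeds; "joint_efforts": joint torques, N m; "ee_pos": TCP position; "tcp_rot": TCP orientation; "wrist_force": force on the tool from outside, world axes, zero at the start; "torque": the same for the moment, N m; "opening": finger opening in m; "grasp_force": force on a finger pad.
Only numpy, scipy, OpenCV 4.12 (cv2) and the standard library are available. Lean on these libraries where they do the work, as an engineer would, in place of code of your own. Each camera call takes 0.05 s, during which the arm holds its last target. There are 200 camera calls.

## Task

Take the three eggs out of the incubator and stand each in a seat of the grey holding tray, any seat, blunt end up. Then fetch the black climate logger from behind where they stood and lay it, screen up, centred on the sloped reading stand and against the two red lips so it cannot slide off. Then put each egg back, blunt end up, into the very incubator seat it came from; do not drop the eggs or the logger, and leave the beaker and the jar where they stand.

Things in the scene. Friction and masses are not known exactly. Their poses are not given: they have to be found in the camera images.
- egg_brown: Brown hen's egg, 43 mm across, 58 mm tall, 60 g, standing blunt end up in a seat. Origin at its centre, which is 22 mm above the top of the deck or tray when seated; z points to the blunt end. Widest about 2 mm above the centre. Grip across the middle.
- egg_white: Cream-white hen's egg, 43 mm across, 58 mm tall, 60 g, standing blunt end up in a seat. Origin at its centre, which is 22 mm above the top of the deck or tray when seated; z points to the blunt end. Widest about 2 mm above the centre. Grip across the middle.
- egg_green: Blue-green hen's egg, 43 mm across, 58 mm tall, 60 g, standing blunt end up in a seat. Origin at its centre, which is 22 mm above the top of the deck or tray when seated; z points to the blunt end. Widest about 2 mm above the centre. Grip across the middle.
- logger: Black climate logger: a flat box 44 (x) by 120 (y) by 24 mm high (z), 120 g, pale screen on its top (+z), symmetrical end for end, so either end may be on the left. It starts flat on the incubator's deck right behind the eggs (gap about 9 mm). Origin: centre of its underside.
- incubator: Fixed open incubator base, origin under the centre of its blue deck at table level; deck 170 (x) by 256 mm (y), top 50 mm above the table. Three round egg seats, 30 mm wide and deep, at x = -45 mm, y = -76, 0, +76 mm (-x faces the robot). Logger starts near x = +8 mm. White walls rise 2 mm over the deck; white control housing 65 mm tall from x = +85 mm.
- holding_tray: Fixed brownish-grey egg tray 250 (x) by 90 (y) by 50 mm high. Origin: centre of its underside. Three round seats, 30 mm across, 30 mm deep, at x = -76, 0, +76 mm, y = 0 in its top face; empty at the start.
- stand: Fixed orange-brown reading stand, origin centre of underside. Sloped face 110 (up the slope) by 150 mm (y), inclined 0.35 rad, rising to +x; face centre 40 mm above the origin. At the low (-x) edge two red lips, 24 mm wide, 16 mm high off the slope, at y = -46, +46 mm; their upslope faces are 45 mm downslope of the face centre. The logger lies on it, its 120 mm side along y, against both lips.
- beaker: Loose glass beaker, 72 mm across, 90 mm tall, origin centre of underside: a bystander, not to be disturbed.
- jar: Loose jar with red cap, 64 mm across, 85 mm tall, origin centre of underside: a bystander, not to be disturbed.

How it is judged:
By the outcome, as a careful person would: the job done as asked, in the order asked, and still so for the second after the job is handed in, with the robot touching nothing.
It also fails if it takes over 144 s, if anything falls off the work surface, if the arm or the gripper's body presses on something with over 40 N, if the wrist force passes 120 N, or if a joint passes its speed limit or range.

## Working session

There is one attempt and no reset: what is moved stays moved. The work goes in short steps, Python scripts to look and compute and a tool call to move; the robot and the scene stay as the last step left them, time stands still between calls to the robot, and variables do not carry over. Pictures are saved under pics/ and viewed, at most 14 in all, crops included, and the job is handed in when it is done.

Besides the shell and the picture viewer there is one more tool, called after "Emit:" by a JSON object that holds its "method" and its "body", one argument or row to a line. arm_command: Moves the arm, as the interface text tells. Its arguments: {"type":"object","properties":{"series":{"type":"array"},"hand":{"type":"number"},"grip_force":{"type":"number"}},"required":["series"]}

```bash
ls; mkdir -p pics
python3 - <<'E'
from workcell import bot
import cv2,numpy as np
print(bot.get_obs())
for c in ["scene","side","wrist"]:
    d=bot.camera(c); cv2.imwrite(f"pics/{c}0.png",d["color"])
    print(c,{k:(np.array(v).round(4).tolist() if not isinstance(v,str) else v) for k,v in d.items() if k!="color"})
    for t in ["egg_brown","egg_white","egg_green","logger","incubator","holding_tray","stand","beaker","jar"]:
        print(t,[(np.round(m["location"],1).tolist(),round(m["confidence"],2)) for m in bot.mark_of(c,t)[:2]])
E
```

```text
pics
{'time': 0.0, 'q': array([6.89275992e+01, 5.01039244e+00, 1.00337892e+01, 9.50976283e+01,
       1.35010768e-04, 8.99996109e+01]), 'qd': array([-0.04790172,  0.10385895,  0.06024337,  0.03270028,  0.07012544,
       -0.04287863]), 'joint_efforts': array([ 6.71043108e-04, -5.20396471e+01,  4.64799392e+01,  1.63347612e-02,
       -2.84100730e-05, -7.97140487e-07]), 'ee_pos': array([0.19767137, 0.51301484, 0.23058389]), 'tcp_rot': array([-1.79925768e+02, -1.35514738e-04,  1.58927988e+02]), 'wrist_force': array([-0.363817  ,  0.18632763, -0.25121389]), 'torque': array([-0.00972611, -0.00077363, -0.00189015]), 'grasp_force': 0.0, 'opening': 0.08523309546151257}
scene {'camera_matrix': [[460.7274, 0.0, 319.3833], [0.0, 460.7274, 230.8535], [0.0, 0.0, 1.0]], 'xyz': [0.7901, -0.3991, 0.7235], 'orientation': [35.616, -0.1384, 34.5956]}
egg_brown [([371.6, 195.7], 0.88)]
egg_white [([319.6, 247.2], 0.98), ([313.1, 185.4], 0.45)]
egg_green [([350.5, 221.0], 0.95)]
logger [([371.4, 245.5], 0.78)]
incubator [([368.2, 251.7], 0.77)]
holding_tray [([399.5, 159.2], 0.58)]
stand [([190.4, 357.5]
[... 229 characters left out ...]
tation': [48.1141, -0.2009, -32.023]}
egg_brown [([294.9, 203.7], 0.66)]
egg_white [([333.7, 257.1], 0.95)]
egg_green [([312.0, 227.4], 0.6)]
logger [([335.0, 228.4], 0.85)]
incubator [([331.9, 249.1], 0.73), ([225.9, 253.2], 0.24)]
holding_tray [([249.3, 189.2], 0.94)]
stand [([381.9, 421.1], 0.58)]
beaker [([284.3, 346.3], 0.93)]
jar [([229.7, 254.2], 0.56)]
wrist {'camera_matrix': [[397.1436, 0.0, 330.6395], [0.0, 397.1436, 244.1672], [0.0, 0.0, 1.0]], 'T_tool_cam': [[0.0001, 0.9532, 0.3023, 0.0774], [1.0, -0.0, -0.0001, -0.0], [-0.0001, 0.3023, -0.9532, -0.1438], [0.0, 0.0, 0.0, 1.0]]}
egg_brown []
egg_white []
egg_green []
logger []
incubator []
holding_tray []
stand []
beaker []
jar []
```

```bash
cat > h.py <<'E'
import numpy as np
from scipy.spatial.transform import Rotation as R
def ray(d,px,obs=None):
    K=np.array(d["camera_matrix"]); 
    v=np.linalg.inv(K)@[px[0],px[1],1]; v=np.array([v[0],-v[1],-v[2]])
    if "xyz" in d: return np.array(d["xyz"]),R.from_euler("xyz",d["orientation"],degrees=True).apply(v)
    T=np.array(d["T_tool_cam"]); Rt=R.from_euler("xyz",obs["tcp_rot"],degrees=True)
    return np.array(obs["ee_pos"])+Rt.apply(T[:3,3]),Rt.apply(T[:3,:3]@v)
def atz(d,px,z,obs=None):
    p,v=ray(d,px,obs); return p+v*(z-p[2])/v[2]
def proj(d,P,obs=None):
    P=np.array(P,float)
    if "xyz" in d: c=R.from_euler("xyz",d["orientation"],degrees=True).inv().apply(P-np.array(d["xyz"]))
    else:
        Rt=R.from_euler("xyz",obs["tcp_rot"],degrees=True);T=np.array(d["T_tool_cam"])
        c=(Rt.inv().apply(P-np.array(obs["ee_pos"]))-T[:3,3])@T[:3,:3]
    c=c*[1,-1,-1]; K=np.array(d["camera_matrix"]); u=c@K.T; return u[...,:2]/u[...,2:]
def tri(rs):
    A=0;b=0
    for p,v in rs:
        v=v/np.linalg.norm(v);M=np.eye(3)-np.outer(v,v);A=A+M;b=b+M@p
    return np.linalg.solve(A,b)
E
python3 - <<'E'
from workcell import bot
from h import *
import cv2
D={c:bot.camera(c) for c in ["scene","side"]}
for t,z in [("egg_brown",.072),("egg_white",.072),("egg_green",.072),("logger",.05),("incubator",0),("holding_tray",0),("stand",0),("beaker",0),("jar",0)]:
    px=[bot.mark_of(c,t) for c in D]
    if not all(px): print(t,"missing");continue
    px=[p[0]["location"] for p in px]
    print(t,*[atz(D[c],p,z).round(4) for c,p in zip(D,px)],tri([ray(D[c],p) for c,p in zip(D,px)]).round(4))
E
```

```text
egg_brown [0.5567 0.1043 0.072 ] [0.5586 0.103  0.072 ] [0.5576 0.1021 0.0737]
egg_white [ 0.5521 -0.0395  0.072 ] [ 0.5514 -0.0476  0.072 ] [ 0.5527 -0.0419  0.07  ]
egg_green [0.5574 0.0326 0.072 ] [0.5537 0.0319 0.072 ] [0.5559 0.0354 0.0682]
logger [0.6051 0.0293 0.05  ] [0.6065 0.0277 0.05  ] [0.6058 0.0275 0.0513]
incubator [0.5966 0.0389 0.    ] [0.5997 0.036  0.    ] [0.598  0.0353 0.0031]
holding_tray [0.5332 0.2873 0.    ] [0.5358 0.2757 0.    ] [0.5357 0.2806 0.0013]
stand [ 0.4661 -0.2977  0.    ] [ 0.4623 -0.2986  0.    ] [ 0.4641 -0.297  -0.0044]
beaker [ 0.4143 -0.1182  0.    ] [ 0.4136 -0.1164  0.    ] [ 4.138e-01 -1.172e-01 -2.000e-04]
jar [0.4203 0.1226 0.    ] [0.4165 0.1185 0.    ] [ 0.4182  0.1252 -0.0053]
```

View pics/scene0.png

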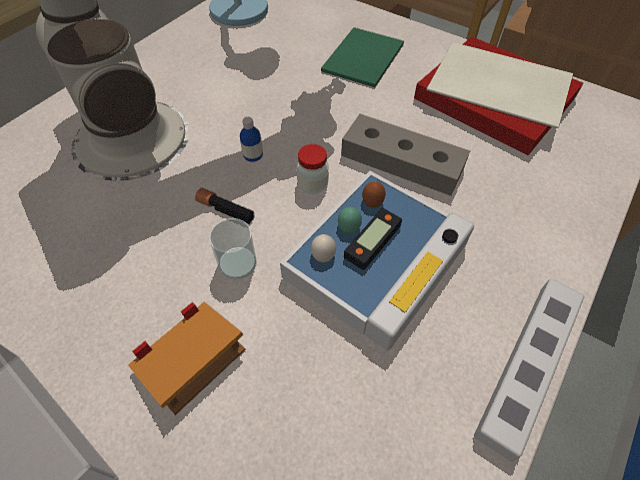

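View pics/side0.png

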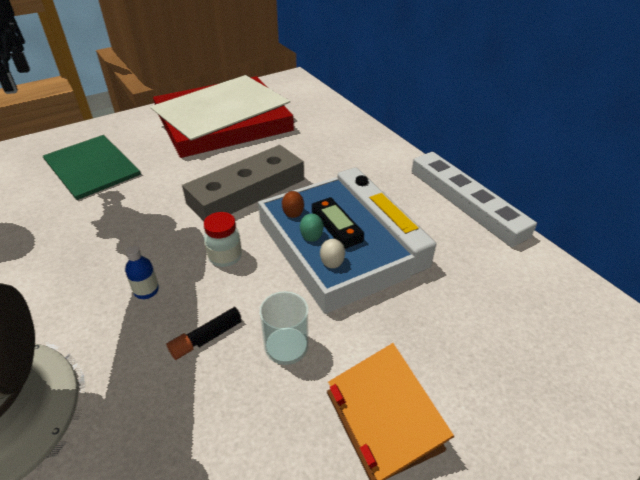

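The views agree: eggs at scene pixels (374,194), (350,220) and (323,248). Tray holes are at about (372,133), (406,145) and (441,157). The stand's lips are at (142,350) and (190,311), on its side facing the robot. I'll move to an overview pose to measure with the wrist camera.

Emit:
{"method": "arm_command", "body": {
  "series": [
    [-0.04,-0.029,-0.004,0],
    [-0.08,-0.058,-0.008,0],
    [-0.12,-0.087,-0.012,0],
    [-0.16,-0.116,-0.016,0],
    [-0.2,-0.144,-0.02,0]
  ]
}}

```text
time: 3.0
ee_pos: [0.3331, 0.3052, 0.2516]
tcp_rot: [180.0, 0.0, 159.0]
wrist_force: [1.8, 0.5, -0.0]
opening: 0.0852
grasp_force: 0.0
```

Emit:
{"method": "arm_command", "body": {
  "series": [
    [-0.04,-0.029,-0.004,0.14],
    [-0.08,-0.058,-0.008,0.28],
    [-0.12,-0.087,-0.012,0.42],
    [-0.16,-0.116,-0.016,0.56],
    [-0.2,-0.144,-0.02,0.7]
  ]
}}

```text
time: 3.5
ee_pos: [0.4682, 0.0986, 0.2718]
tcp_rot: [179.9, 0.0, 118.5]
wrist_force: [1.2, 1.0, 0.1]
opening: 0.0852
grasp_force: 0.0
```

Emit:
{"method": "arm_command", "body": {
  "series": [
    [0,0,0,0.14],
    [0,0,0,0.28],
    [0,0,0,0.42],
    [0,0,0,0.56],
    [0,0,0,0.7]
  ]
}}

```text
time: 4.0
ee_pos: [0.4675, 0.1006, 0.2713]
tcp_rot: [180.0, -0.0, 78.4]
wrist_force: [-0.0, 0.5, 0.6]
opening: 0.0853
grasp_force: 0.0
```

Emit:
{"method": "arm_command", "body": {
  "series": [
    [0,0,0,0.14],
    [0,0,0,0.28],
    [0,0,0,0.42],
    [0,0,0,0.56],
    [0,0,0,0.7]
  ]
}}

```text
time: 4.5
ee_pos: [0.4674, 0.1007, 0.2713]
tcp_rot: [180.0, -0.0, 38.3]
wrist_force: [0.4, 0.2, 0.2]
opening: 0.0855
grasp_force: 0.0
```

Emit:
{"method": "arm_command", "body": {
  "series": [
    [0,0,0,0.14],
    [0,0,0,0.28],
    [0,0,0,0.42],
    [0,0,0,0.56],
    [0,0,0,0.674]
  ]
}}

```text
time: 5.0
ee_pos: [0.4716, 0.046, 0.2711]
tcp_rot: [-177.6, 0.1, 4.2]
wrist_force: [0.5, -0.9, 1.3]
opening: 0.0853
grasp_force: 0.0
```

Run:
```python
from workcell import bot
from h import *
import cv2
o=bot.get_obs(); d=bot.camera("wrist"); cv2.imwrite("pics/w1.png",d["color"])
print(o["q"].round(2),o["ee_pos"].round(4),o["tcp_rot"].round(2),o["time"])
np.savez("pics/w1.npz",K=d["camera_matrix"],T=d["T_tool_cam"],ee=o["ee_pos"],rot=o["tcp_rot"])
for t,z in [("egg_brown",.072),("egg_white",.072),("egg_green",.072),("logger",.05),("incubator",0),("holding_tray",0),("jar",0),("beaker",0),("stand",0)]:
    m=bot.mark_of("wrist",t)
    if m: print(t,np.round(m[0]["location"]),round(m[0]["confidence"],2),atz(d,m[0]["location"],z,o).round(4))
```

```text
[  4.12  -4.29   5.22  99.59   2.41 179.91] [0.4716 0.046  0.2711] [-1.7759e+02  8.0000e-02  4.2200e+00] 5.0
egg_brown [266. 101.] 0.81 [0.5574 0.1137 0.072 ]
egg_white [448. 126.] 0.61 [ 0.5486 -0.0365  0.072 ]
egg_green [354. 112.] 0.93 [0.5536 0.0415 0.072 ]
logger [370.  47.] 0.62 [0.6064 0.0324 0.05  ]
incubator [364.  66.] 0.9 [0.5975 0.0343 0.    ]
holding_tray [118. 115.] 0.72 [0.5345 0.2793 0.    ]
jar [265. 243.] 0.82 [0.4113 0.1257 0.    ]
beaker [484. 264.] 0.66 [ 0.4081 -0.1158  0.    ]
```

View pics/w1.png

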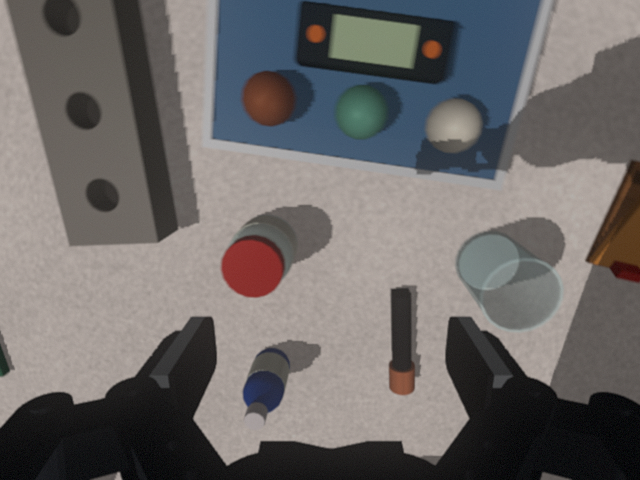

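The wrist view shows tray holes at (62,14), (84,110) and (102,195), eggs in a row at (269,98), (361,111) and (454,125), and the logger behind them. Joint 6 hit its end, so the yaw I want is 180° and not 0°. I'll turn back.

Emit:
{"method": "arm_command", "body": {
  "series": [
    [0,0,0,-0.14],
    [0,0,0,-0.28],
    [0,0,0,-0.42],
    [0,0,0,-0.56],
    [0,0,0,-0.7]
  ]
}}

```text
time: 6.0
ee_pos: [0.4714, 0.0463, 0.2713]
tcp_rot: [-178.1, -1.5, 44.7]
wrist_force: [-0.5, -0.2, 0.2]
opening: 0.0852
grasp_force: 0.0
```

Emit:
{"method": "arm_command", "body": {
  "series": [
    [0,0,0,-0.14],
    [0,0,0,-0.28],
    [0,0,0,-0.42],
    [0,0,0,-0.56],
    [0,0,0,-0.7]
  ]
}}

```text
time: 6.5
ee_pos: [0.4714, 0.0463, 0.2713]
tcp_rot: [-179.5, -2.3, 84.8]
wrist_force: [1.3, 0.3, -0.5]
opening: 0.0855
grasp_force: 0.0
```

Emit:
{"method": "arm_command", "body": {
  "series": [
    [0,0,0,-0.14],
    [0,0,0,-0.28],
    [0,0,0,-0.42],
    [0,0,0,-0.56],
    [0,0,0,-0.7]
  ]
}}

```text
time: 7.0
ee_pos: [0.4714, 0.0463, 0.2713]
tcp_rot: [178.9, -2.1, 124.9]
wrist_force: [0.4, -0.2, 0.5]
opening: 0.0854
grasp_force: 0.0
```

Emit:
{"method": "arm_command", "body": {
  "series": [
    [0,0,0,-0.14],
    [0,0,0,-0.28],
    [0,0,0,-0.42],
    [0,0,0,-0.56],
    [0,0,0,-0.7]
  ]
}}

```text
time: 7.5
ee_pos: [0.4713, 0.0463, 0.2713]
tcp_rot: [177.8, -0.9, 165.0]
wrist_force: [0.5, -0.5, -0.4]
opening: 0.0855
grasp_force: 0.0
```

Emit:
{"method": "arm_command", "body": {
  "series": [
    [0,0,0,-0.1],
    [0,0,0,-0.2],
    [0,0,0,-0.27],
    [0,0,0,-0.27],
    [0,0,0,-0.27]
  ],
  "hand": 0.065
}}

```text
time: 8.0
ee_pos: [0.4714, 0.0461, 0.2713]
tcp_rot: [177.7, -0.3, -180.0]
wrist_force: [0.2, -0.3, 0.8]
opening: 0.0649
grasp_force: 0.0
```

Run:
```python
from workcell import bot
from h import *
import cv2
o=bot.get_obs(); d=bot.camera("wrist"); cv2.imwrite("pics/w2.png",d["color"])
print(o["q"].round(2),o["ee_pos"].round(4),o["tcp_rot"].round(2),o["time"])
np.savez("pics/w2.npz",camera_matrix=d["camera_matrix"],T_tool_cam=d["T_tool_cam"],ee_pos=o["ee_pos"],tcp_rot=o["tcp_rot"])
for t,z in [("egg_brown",.072),("egg_white",.072),("egg_green",.072),("logger",.05),("incubator",0),("holding_tray",0),("jar",0),("beaker",0),("stand",0)]:
    m=bot.mark_of("wrist",t)
    if m: print(t,np.round(m[0]["location"]),round(m[0]["confidence"],2),atz(d,m[0]["location"],z,o).round(4))
```

```text
[ 4.17 -4.31  5.22 99.61  2.36  4.17] [0.4714 0.0461 0.2713] [ 177.65   -0.26 -180.  ] 8.0
egg_brown [391. 298.] 0.8 [0.5564 0.1123 0.072 ]
egg_white [232. 293.] 0.98 [ 0.5481 -0.0379  0.072 ]
egg_green [311. 296.] 0.56 [0.5531 0.0362 0.072 ]
logger [308. 338.] 0.97 [0.6105 0.0321 0.05  ]
holding_tray [533. 255.] 0.71 [0.5402 0.2863 0.    ]
jar [393. 138.] 0.61 [0.4123 0.1214 0.    ]
beaker [156. 140.] 0.8 [ 0.4139 -0.1164  0.    ]
stand [312. 334.] 0.47 [0.6345 0.0359 0.    ]
```

View pics/w2.png

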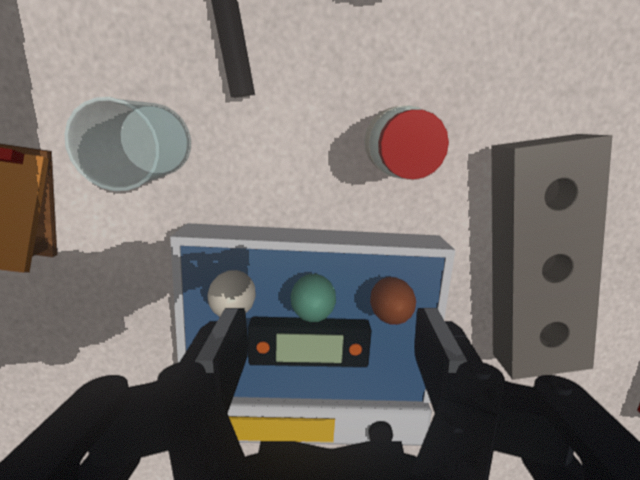

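The wrist camera now has the full row, with eggs at (231,295), (313,298) and (393,300), and tray holes at (561,194), (557,269) and (555,334). The tool picked up a 2.3° tilt, which I'll account for. Next I'll refine positions from colour blobs in all the cameras.

Run:
```python
from workcell import bot
from h import *
import cv2
W=dict(np.load("pics/w2.npz")); iw=cv2.imread("pics/w2.png")
D={c:bot.camera(c) for c in ["scene","side"]}
I={"scene":cv2.imread("pics/scene0.png"),"side":cv2.imread("pics/side0.png"),"wrist":iw}
seeds={"brown":[(374,194),(293,205),(393,300)],"green":[(350,220),(312,227),(313,298)],"white":[(323,248),(333,253),(231,295)]}
for e,s in seeds.items():
    rs=[];cs=[]
    for c,(u,v) in zip(I,s):
        im=cv2.cvtColor(cv2.medianBlur(I[c],3),cv2.COLOR_BGR2HSV).astype(int)
        h,sv,vv=im[...,0],im[...,1],im[...,2]
        m={"brown":((h<15)|(h>170))&(sv>110),"green":(h>65)&(h<95)&(sv>60),"white":(h<35)&(sv<110)&(vv>70)}[e]
        r=26 if c=="wrist" else 17
        w=np.zeros(m.shape,bool);w[v-r:v+r,u-r:u+r]=1
        n,l,st,cc=cv2.connectedComponentsWithStats((m&w).astype(np.uint8))
        k=1+st[1:,4].argmax(); x,y,ww,hh,a=st[k]
        cs.append((x+ww/2-.5,y+hh/2-.5,ww,hh,a)); rs.append(ray(D[c],cs[-1][:2]) if c!="wrist" else ray(W,cs[-1][:2],W))
    print(e,cs); print("  fixed",tri(rs[:2]).round(4),"all",tri(rs).round(4),[ (p+q*(.072-p[2])/q[2]).round(4)[:2].tolist() for p,q in rs])
for n,z,pts in [("holes",.05,[(561,194),(557,269),(555,334)]),("wall",.052,[(172,238),(452,250)])]:
    for p in pts: print(n,atz(W,p,z,W).round(4))
for p in [(372,133),(406,145),(441,157)]: print("sc hole",atz(D["scene"],p,.05).round(4))
for p in [(213.5,186.5),(242.5,172.5),(274,160.5)]: print("sd hole",atz(D["side"],p,.05).round(4))
print("lips top", atz(D["scene"],(142,350),.035).round(4),atz(D["scene"],(190,311),.035).round(4),atz(D["side"],(337,394),.035).round(4),atz(D["side"],(368,455),.035).round(4))
```

```text
brown [(np.float64(373.5), np.float64(194.0), np.int32(22), np.int32(25), np.int32(448)), (np.float64(292.0), np.float64(203.5), np.int32(21), np.int32(26), np.int32(435)), (np.float64(393.0), np.float64(301.0), np.int32(43), np.int32(45), np.int32(1468))]
  fixed [0.5595 0.1152 0.0685] all [0.5599 0.1146 0.0694] [[0.5611, 0.1117], [0.5575, 0.1122], [0.5595, 0.114]]
green [(np.float64(349.5), np.float64(220.0), np.int32(24), np.int32(27), np.int32(514)), (np.float64(313.0), np.float64(226.5), np.int32(27), np.int32(30), np.int32(562)), (np.float64(313.0), np.float64(298.0), np.int32(45), np.int32(49), np.int32(1729))]
  fixed [0.5569 0.0356 0.0716] all [0.5566 0.0371 0.0699] [[0.5568, 0.0358], [0.5566, 0.0346], [0.5549, 0.0377]]
white [(np.float64(323.0), np.float64(247.5), np.int32(25), np.int32(28), np.int32(534)), (np.float64(332.0), np.float64(253.0), np.int32(23), np.int32(29), np.int32(551)), (np.float64(231.0), np.float64(293.5), np.int32(47), np.int32(46), np.int32(1569))]
  fixed [ 0.5501 -0.0375  0.0687] all [ 0.5499 -0.0385  0.0698] [[0.5512, -0.0391], [0.5482, -0.0405], [0.5489, -0.0386]]
holes [0.4616 0.2745 0.05  ]
holes [0.5379 0.2839 0.05  ]
holes [0.6121 0.2946 0.05  ]
wall [ 0.5001 -0.0938  0.052 ]
wall [0.5156 0.1738 0.052 ]
sc hole [0.4643 0.2728 0.05  ]
sc hole [0.5409 0.2819 0.05  ]
sc hole [0.616  0.2918 0.05  ]
sd hole [0.4616 0.2703 0.05  ]
sd hole [0.5338 0.2845 0.05  ]
sd hole [0.6126 0.2898 0.05  ]
lips top [ 0.4144 -0.3355  0.035 ] [ 0.4291 -0.245   0.035 ] [ 0.423  -0.2455  0.035 ] [ 0.4095 -0.3355  0.035 ]
```

Emit:
{"method": "arm_command", "body": {
  "series": [
    [-0.018,0.0123,0.0287,0],
    [-0.036,0.0245,0.0574,0],
    [-0.054,0.0368,0.0862,0],
    [-0.072,0.049,0.1149,0],
    [-0.0892,0.0613,0.1436,0]
  ],
  "hand": 0.064
}}

```text
time: 9.1
ee_pos: [0.5605, 0.1137, 0.1288]
tcp_rot: [177.6, -0.2, -179.9]
wrist_force: [-0.1, 0.3, 0.1]
opening: 0.064
grasp_force: 0.0
```

Emit:
{"method": "arm_command", "body": {
  "series": [
    [0,-0.0006,0.015,0],
    [0,-0.0012,0.03,0],
    [0,-0.0018,0.045,0],
    [0,-0.0025,0.06,0],
    [-0.0003,-0.0031,0.0759,0]
  ]
}}

```text
time: 9.6
ee_pos: [0.5599, 0.1128, 0.0538]
tcp_rot: [177.6, -0.2, -179.9]
wrist_force: [-0.2, 0.5, -0.3]
opening: 0.0643
grasp_force: 0.0
```

Run:
```python
from workcell import bot
import cv2
o=bot.get_obs(); print(o["ee_pos"],o["tcp_rot"],o["wrist_force"])
a=bot.camera("side")["color"][130:290,210:410]; b=bot.camera("wrist")["color"]
cv2.imwrite("pics/p1.png",cv2.hconcat([cv2.resize(a,(400,320),interpolation=cv2.INTER_CUBIC),cv2.resize(b,(400,320))]))
```

```text
[0.55987145 0.11277597 0.05379203] [ 1.77637228e+02 -1.76218433e-01 -1.79939270e+02] [-0.22046306  0.49049881 -0.33533317]
```

View pics/p1.png

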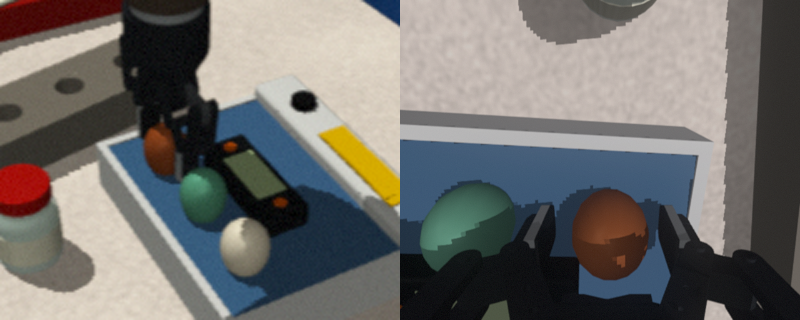

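Fingers straddle the brown egg evenly: it's at about (610,235), with the inner faces at about 552 and 666. Closing and lifting.

Emit:
{"method": "arm_command", "body": {
  "series": [
    [0,0,0,0],
    [0,0,0,0],
    [0,0,0,0],
    [0,0,0,0],
    [0,0,0,0]
  ],
  "hand": 0.03,
  "grip_force": 25
}}

```text
time: 10.2
ee_pos: [0.5604, 0.1138, 0.0555]
tcp_rot: [177.6, -0.1, -179.9]
wrist_force: [-2.8, 3.6, 6.6]
opening: 0.0415
grasp_force: 25.6
```

Emit:
{"method": "arm_command", "body": {
  "series": [
    [0,0.0002,-0.005,0],
    [0,0.0006,-0.015,0],
    [0,0.0012,-0.03,0],
    [0,0.002,-0.05,0],
    [0,0.0033,-0.08,0]
  ]
}}

```text
time: 10.7
ee_pos: [0.5596, 0.1128, 0.1348]
tcp_rot: [177.7, -0.3, -179.9]
wrist_force: [1.2, 0.4, -0.3]
opening: 0.0417
grasp_force: 25.4
```

Run:
```python
from workcell import bot
import cv2
a=bot.camera("side")["color"][80:240,210:410]; b=bot.camera("wrist")["color"]
cv2.imwrite("pics/p2.png",cv2.hconcat([cv2.resize(a,(400,320),interpolation=cv2.INTER_CUBIC),cv2.resize(b[200:400,260:510],(400,320))]))
```

```text
(no output)
```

View pics/p2.png

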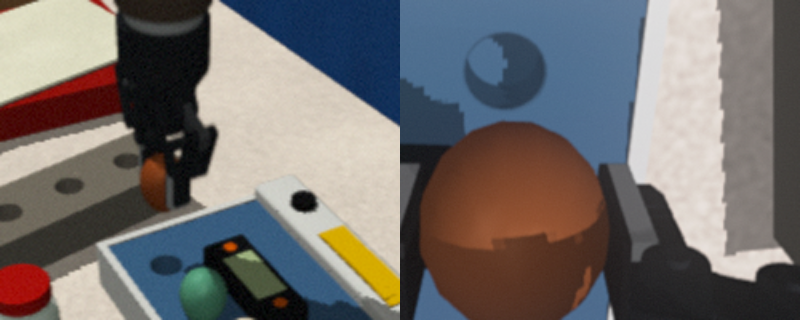

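The egg is held cleanly, and its vacated seat now shows at about pixel (326,244). I can use that to check the seat position.

```bash
cat >> h.py <<'E'
def shift(o,d): return R.from_euler("xyz",o["tcp_rot"],degrees=True).inv().apply(d)
E
python3 - <<'E'
from workcell import bot
from h import *
import cv2
o=bot.get_obs(); d=bot.camera("wrist"); im=d["color"]
g=cv2.GaussianBlur(cv2.cvtColor(im,cv2.COLOR_BGR2GRAY),(3,3),0)
c=g[205:272,290:360]; print(atz(d,(325.6,243.8),.05,o).round(4), o["ee_pos"].round(4))
p=o["ee_pos"]
for nm,t in [("s1hi",(.4625,.2735,.135)),("s2",(.5379,.2833,.135))]: print(nm,shift(o,np.array(t)-p).round(4))
print(shift(o,[0,0,-.0795]).round(4))
E
```

```text
[0.5587 0.114  0.05  ] [0.5621 0.1133 0.1396]
s1hi [0.0994 0.16   0.0111]
s2 [0.024  0.1697 0.0117]
[ 0.0002 -0.0033  0.0794]
```

Emit:
{"method": "arm_command", "body": {
  "series": [
    [0.015,0.024,0.001,0],
    [0.039,0.064,0.0028,0],
    [0.063,0.104,0.0045,0],
    [0.085,0.14,0.006,0],
    [0.0975,0.16,0.007,0]
  ]
}}

```text
time: 11.35
ee_pos: [0.4606, 0.2751, 0.1338]
tcp_rot: [177.7, -0.3, -179.8]
wrist_force: [2.0, 0.8, -0.6]
opening: 0.0411
grasp_force: 25.5
```

Emit:
{"method": "arm_command", "body": {
  "series": [
    [0,0,0.002,0],
    [0,-0.0008,0.02,0],
    [0,-0.0017,0.04,0],
    [0,-0.0022,0.052,0],
    [0,-0.0025,0.06,0]
  ]
}}

```text
time: 11.85
ee_pos: [0.462, 0.2723, 0.0727]
tcp_rot: [177.7, -0.3, -179.9]
wrist_force: [0.4, 0.3, -0.6]
opening: 0.0413
grasp_force: 25.5
```

Run:
```python
from workcell import bot
from h import *
import cv2
o=bot.get_obs(); d=bot.camera("wrist"); print(o["ee_pos"].round(4),o["tcp_rot"].round(2))
s=bot.camera("scene")["color"][80:220,330:480]
cv2.imwrite("pics/p3.png",cv2.hconcat([cv2.resize(d["color"],(440,330)),cv2.resize(s,(350,330))])); print(bot.get_obs()["ee_pos"].round(4))
```

```text
[0.462  0.2723 0.0727] [ 177.7    -0.33 -179.95]
[0.4618 0.2725 0.0729]
```

View pics/p3.png

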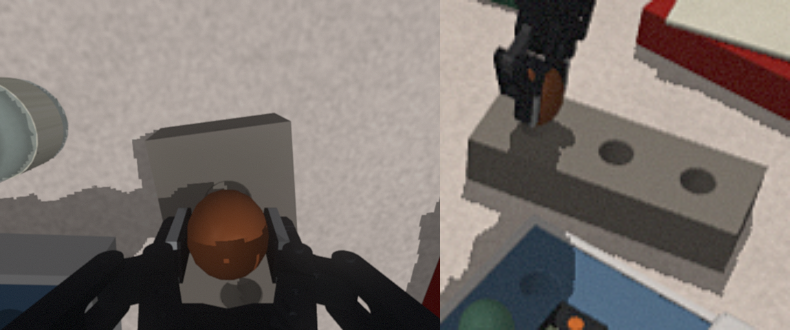

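The egg hangs over the near tray hole, whose rim shows behind it at (233,188). Lowering the rest slowly.

Emit:
{"method": "arm_command", "body": {
  "series": [
    [0,-0.0002,0.004,0],
    [0,-0.0003,0.008,0],
    [0,-0.0005,0.012,0],
    [0,-0.0006,0.0145,0],
    [0,-0.0007,0.0165,0]
  ]
}}

```text
time: 12.45
ee_pos: [0.462, 0.2731, 0.0573]
tcp_rot: [177.7, -0.3, -179.9]
wrist_force: [1.4, 0.8, 1.0]
opening: 0.0408
grasp_force: 25.5
```

Emit:
{"method": "arm_command", "body": {
  "series": [
    [0,0,0,0],
    [0,0,0,0],
    [0,0,0,0],
    [0,0,0,0],
    [0,0,0,0]
  ]
}}

```text
time: 12.95
ee_pos: [0.4621, 0.2731, 0.0576]
tcp_rot: [177.6, -0.2, -179.9]
wrist_force: [0.5, 0.0, -1.7]
opening: 0.0414
grasp_force: 25.5
```

Emit:
{"method": "arm_command", "body": {
  "series": [
    [0,0,0.0007,0],
    [0,0,0.0014,0],
    [0,-0.0001,0.002,0],
    [0,-0.0001,0.002,0],
    [0,-0.0001,0.002,0]
  ]
}}

```text
time: 13.45
ee_pos: [0.4625, 0.2735, 0.056]
tcp_rot: [177.6, -0.2, -179.9]
wrist_force: [1.0, 1.8, 5.0]
opening: 0.0412
grasp_force: 26.1
```

Emit:
{"method": "arm_command", "body": {
  "series": [
    [0,0,0,0],
    [0,0,0,0],
    [0,0,0,0],
    [0,0,0,0],
    [0,0,0,0]
  ]
}}

```text
time: 13.95
ee_pos: [0.4625, 0.2734, 0.056]
tcp_rot: [177.6, -0.2, -179.9]
wrist_force: [2.3, 2.8, 5.1]
opening: 0.0411
grasp_force: 26.1
```

Contact force shows it has seated. Releasing and going to the green egg.

Emit:
{"method": "arm_command", "body": {
  "series": [
    [0,0,0,0],
    [0,0,0,0],
    [0,0,0,0],
    [0,0,0,0],
    [0,0,0,0]
  ],
  "hand": 0.064
}}

```text
time: 14.45
ee_pos: [0.4619, 0.273, 0.0553]
tcp_rot: [177.7, -0.3, -179.9]
wrist_force: [-0.1, 0.4, 0.2]
opening: 0.0637
grasp_force: 0.0
```

Emit:
{"method": "arm_command", "body": {
  "series": [
    [0,0.0002,-0.005,0],
    [0,0.0008,-0.02,0],
    [0,0.0016,-0.04,0],
    [0,0.0025,-0.06,0],
    [0,0.0032,-0.0785,0]
  ]
}}

```text
time: 14.95
ee_pos: [0.4627, 0.2732, 0.1365]
tcp_rot: [177.6, -0.2, -179.9]
wrist_force: [0.1, 0.2, 0.1]
opening: 0.0636
grasp_force: 0.0
```

Run:
```python
from workcell import bot
import cv2
b=bot.camera("wrist")["color"]; s=bot.camera("scene")["color"][80:280,300:500]
cv2.imwrite("pics/p4.png",cv2.hconcat([cv2.resize(b,(400,320)),cv2.resize(s,(320,320))]))
```

```text
(no output)
```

View pics/p4.png

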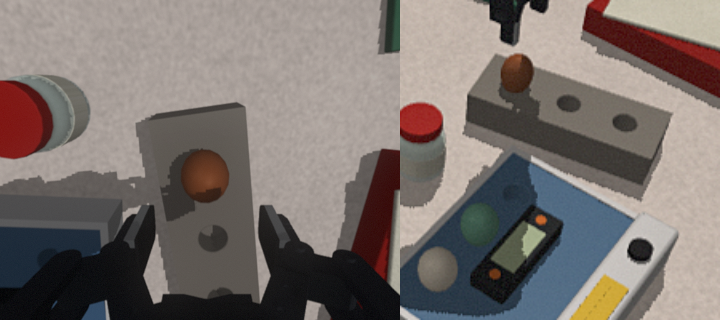

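Emit:
{"method": "arm_command", "body": {
  "series": [
    [-0.009,-0.024,-0.001,0],
    [-0.021,-0.053,-0.0023,0],
    [-0.033,-0.083,-0.0036,0],
    [-0.0445,-0.1125,-0.0048,0],
    [-0.056,-0.1415,-0.006,0]
  ]
}}

```text
time: 15.55
ee_pos: [0.5189, 0.1303, 0.134]
tcp_rot: [177.6, -0.3, -179.9]
wrist_force: [0.8, 1.2, -0.1]
opening: 0.0639
grasp_force: 0.0
```

Emit:
{"method": "arm_command", "body": {
  "series": [
    [-0.0105,-0.0265,-0.001,0],
    [-0.02,-0.05,-0.002,0],
    [-0.029,-0.073,-0.003,0],
    [-0.0345,-0.087,-0.0035,0],
    [-0.0375,-0.0943,-0.004,0]
  ]
}}

```text
time: 16.05
ee_pos: [0.5565, 0.0362, 0.1338]
tcp_rot: [177.6, -0.3, -180.0]
wrist_force: [0.8, 0.4, -0.9]
opening: 0.0639
grasp_force: 0.0
```

The brown egg stands upright in the near tray seat at (205,177), centred. Picking the green egg next.

Emit:
{"method": "arm_command", "body": {
  "series": [
    [0,-0.0008,0.02,0],
    [0,-0.0016,0.04,0],
    [0,-0.0024,0.06,0],
    [0,-0.003,0.073,0],
    [0,-0.0032,0.079,0]
  ]
}}

```text
time: 16.55
ee_pos: [0.5552, 0.0377, 0.0536]
tcp_rot: [177.6, -0.4, -179.9]
wrist_force: [0.3, 0.4, -0.0]
opening: 0.0641
grasp_force: 0.0
```

Emit:
{"method": "arm_command", "body": {
  "series": [
    [0,0,0,0],
    [0,0,0,0],
    [0,0,0,0],
    [0,0,0,0],
    [0,0,0,0]
  ],
  "hand": 0.03
}}

```text
time: 17.05
ee_pos: [0.5563, 0.0377, 0.0559]
tcp_rot: [177.6, -0.2, -179.9]
wrist_force: [-2.6, 5.1, 4.5]
opening: 0.0415
grasp_force: 25.7
```

Emit:
{"method": "arm_command", "body": {
  "series": [
    [0,0.0002,-0.005,0],
    [0,0.0008,-0.02,0],
    [0,0.0016,-0.04,0],
    [0,0.0026,-0.065,0],
    [0,0.0032,-0.079,0]
  ]
}}

```text
time: 17.55
ee_pos: [0.5571, 0.0369, 0.137]
tcp_rot: [177.7, -0.1, -179.9]
wrist_force: [0.2, 0.6, -0.4]
opening: 0.0411
grasp_force: 25.4
```

Emit:
{"method": "arm_command", "body": {
  "series": [
    [0.0018,0.024,0.001,0],
    [0.004,0.0536,0.0022,0],
    [0.0063,0.0853,0.0035,0],
    [0.0086,0.117,0.0048,0],
    [0.0109,0.1474,0.006,0]
  ]
}}

```text
time: 18.05
ee_pos: [0.5451, 0.1858, 0.1346]
tcp_rot: [177.7, -0.2, -179.9]
wrist_force: [-0.2, -0.1, -1.8]
opening: 0.0412
grasp_force: 25.4
```

Emit:
{"method": "arm_command", "body": {
  "series": [
    [0.002,0.028,0.0012,0],
    [0.004,0.054,0.0023,0],
    [0.0056,0.077,0.0033,0],
    [0.0066,0.091,0.0039,0],
    [0.0072,0.0982,0.0042,0]
  ]
}}

```text
time: 18.55
ee_pos: [0.5378, 0.2838, 0.134]
tcp_rot: [177.7, -0.2, -179.9]
wrist_force: [0.4, -0.2, -0.6]
opening: 0.0412
grasp_force: 25.5
```

Emit:
{"method": "arm_command", "body": {
  "series": [
    [0,-0.0006,0.015,0],
    [0,-0.0014,0.035,0],
    [0,-0.0022,0.055,0],
    [0,-0.0028,0.068,0],
    [0,-0.0031,0.075,0]
  ]
}}

```text
time: 19.05
ee_pos: [0.5376, 0.2823, 0.0578]
tcp_rot: [177.6, -0.3, -180.0]
wrist_force: [1.1, 3.9, 8.3]
opening: 0.0417
grasp_force: 26.3
```

Emit:
{"method": "arm_command", "body": {
  "series": [
    [0,0,0.001,0],
    [0,0,0.002,0],
    [0,0,0.003,0],
    [0,-0.0001,0.0035,0],
    [0,-0.0001,0.0035,0]
  ]
}}

```text
time: 19.55
ee_pos: [0.5382, 0.2833, 0.0564]
tcp_rot: [177.6, -0.1, -179.9]
wrist_force: [1.8, 1.6, 5.0]
opening: 0.0415
grasp_force: 26.0
```

Same seating signature as before. Releasing and fetching the white egg.

Emit:
{"method": "arm_command", "body": {
  "series": [
    [0,0,0,0],
    [0,0,0,0],
    [0,0,0,0],
    [0,0,0,0],
    [0,0,0,0]
  ],
  "hand": 0.064
}}

```text
time: 20.05
ee_pos: [0.5373, 0.2829, 0.0552]
tcp_rot: [177.7, -0.3, -179.9]
wrist_force: [-0.2, 0.9, -0.2]
opening: 0.064
grasp_force: 0.0
```

Emit:
{"method": "arm_command", "body": {
  "series": [
    [0,0.0002,-0.005,0],
    [0,0.0008,-0.02,0],
    [0,0.0016,-0.04,0],
    [0,0.0025,-0.06,0],
    [0,0.0032,-0.0785,0]
  ]
}}

```text
time: 20.55
ee_pos: [0.5381, 0.2831, 0.1364]
tcp_rot: [177.6, -0.2, -179.9]
wrist_force: [-0.3, -0.4, -0.3]
opening: 0.0642
grasp_force: 0.0
```

Emit:
{"method": "arm_command", "body": {
  "series": [
    [-0.001,-0.03,-0.0012,0],
    [-0.0025,-0.065,-0.0026,0],
    [-0.004,-0.1,-0.004,0],
    [-0.0052,-0.135,-0.0055,0],
    [-0.0065,-0.17,-0.007,0]
  ]
}}

```text
time: 21.05
ee_pos: [0.5447, 0.1116, 0.1355]
tcp_rot: [177.6, -0.2, -179.9]
wrist_force: [0.9, -0.2, -0.1]
opening: 0.0642
grasp_force: 0.0
```

Emit:
{"method": "arm_command", "body": {
  "series": [
    [-0.0015,-0.036,-0.0015,0],
    [-0.003,-0.072,-0.003,0],
    [-0.0042,-0.108,-0.0045,0],
    [-0.0053,-0.136,-0.0057,0],
    [-0.0059,-0.1515,-0.0063,0]
  ]
}}

```text
time: 21.55
ee_pos: [0.5509, -0.0408, 0.1353]
tcp_rot: [177.7, -0.2, 180.0]
wrist_force: [0.5, 1.1, 0.9]
opening: 0.0637
grasp_force: 0.0
```

Emit:
{"method": "arm_command", "body": {
  "series": [
    [0,-0.0008,0.02,0],
    [0,-0.0016,0.04,0],
    [0,-0.0024,0.06,0],
    [0,-0.003,0.073,0],
    [0,-0.0032,0.079,0]
  ]
}}

```text
time: 22.05
ee_pos: [0.55, -0.0383, 0.0542]
tcp_rot: [177.6, -0.3, -179.9]
wrist_force: [-0.5, 0.2, 0.1]
opening: 0.0641
grasp_force: 0.0
```

Emit:
{"method": "arm_command", "body": {
  "series": [
    [0,0,0,0],
    [0,0,0,0],
    [0,0,0,0],
    [0,0,0,0],
    [0,0,0,0]
  ],
  "hand": 0.03
}}

```text
time: 22.55
ee_pos: [0.5508, -0.0381, 0.0561]
tcp_rot: [177.6, -0.2, -179.9]
wrist_force: [-2.0, 5.3, 4.2]
opening: 0.0413
grasp_force: 25.6
```

Emit:
{"method": "arm_command", "body": {
  "series": [
    [0,0.0002,-0.005,0],
    [0,0.0008,-0.02,0],
    [0,0.0016,-0.04,0],
    [0,0.0026,-0.065,0],
    [0,0.0032,-0.079,0]
  ]
}}

```text
time: 23.05
ee_pos: [0.5515, -0.0391, 0.1372]
tcp_rot: [177.7, -0.1, -179.9]
wrist_force: [0.6, -0.2, -0.6]
opening: 0.0413
grasp_force: 25.4
```

Emit:
{"method": "arm_command", "body": {
  "series": [
    [-0.005,0.026,0.001,0],
    [-0.0115,0.061,0.0024,0],
    [-0.0185,0.098,0.0039,0],
    [-0.0255,0.135,0.0054,0],
    [-0.032,0.17,0.0068,0]
  ]
}}

```text
time: 23.55
ee_pos: [0.5828, 0.1328, 0.1347]
tcp_rot: [177.7, -0.2, -179.9]
wrist_force: [0.1, -0.7, -1.0]
opening: 0.0412
grasp_force: 25.5
```

Emit:
{"method": "arm_command", "body": {
  "series": [
    [-0.0075,0.039,0.0016,0],
    [-0.015,0.078,0.0032,0],
    [-0.022,0.114,0.0047,0],
    [-0.028,0.145,0.0059,0],
    [-0.031,0.1607,0.0065,0]
  ]
}}

```text
time: 24.05
ee_pos: [0.6133, 0.2946, 0.1339]
tcp_rot: [177.6, -0.3, -179.8]
wrist_force: [0.0, -0.3, -1.0]
opening: 0.0408
grasp_force: 25.5
```

Emit:
{"method": "arm_command", "body": {
  "series": [
    [0,-0.0006,0.015,0],
    [0,-0.0014,0.035,0],
    [0,-0.0022,0.055,0],
    [0,-0.0028,0.068,0],
    [0,-0.0031,0.075,0]
  ]
}}

```text
time: 24.55
ee_pos: [0.6128, 0.2915, 0.0582]
tcp_rot: [177.6, -0.3, -180.0]
wrist_force: [0.5, 4.6, 10.3]
opening: 0.0414
grasp_force: 26.6
```

Emit:
{"method": "arm_command", "body": {
  "series": [
    [0,0,0.001,0],
    [0,0,0.002,0],
    [0,0,0.003,0],
    [0,-0.0001,0.0035,0],
    [0,-0.0001,0.0035,0]
  ]
}}

```text
time: 25.05
ee_pos: [0.6134, 0.2927, 0.0568]
tcp_rot: [177.6, -0.1, -179.9]
wrist_force: [-1.6, 3.3, 5.7]
opening: 0.0411
grasp_force: 26.2
```

Emit:
{"method": "arm_command", "body": {
  "series": [
    [0,0,0,0],
    [0,0,0,0],
    [0,0,0,0],
    [0,0,0,0],
    [0,0,0,0]
  ],
  "hand": 0.064
}}

```text
time: 25.55
ee_pos: [0.6128, 0.2922, 0.0552]
tcp_rot: [177.7, -0.3, -179.9]
wrist_force: [-0.1, -0.1, 0.3]
opening: 0.0639
grasp_force: 0.0
```

Emit:
{"method": "arm_command", "body": {
  "series": [
    [0,0.0002,-0.005,0],
    [0,0.001,-0.025,0],
    [0,0.0024,-0.06,0],
    [0,0.0038,-0.094,0],
    [0,0.0051,-0.1244,0]
  ]
}}

```text
time: 26.05
ee_pos: [0.6134, 0.2923, 0.1822]
tcp_rot: [177.6, -0.2, -179.9]
wrist_force: [0.3, -0.7, 0.4]
opening: 0.064
grasp_force: 0.0
```

Emit:
{"method": "arm_command", "body": {
  "series": [
    [0.0053,-0.0341,-0.0035,0],
    [0.0106,-0.0683,-0.0071,0],
    [0.0159,-0.1024,-0.0106,0],
    [0.0212,-0.1366,-0.0142,0],
    [0.0265,-0.1707,-0.0177,0]
  ]
}}

```text
time: 26.55
ee_pos: [0.5868, 0.1197, 0.1913]
tcp_rot: [177.6, -0.2, -179.9]
wrist_force: [0.3, -1.2, -0.3]
opening: 0.0637
grasp_force: 0.0
```

Emit:
{"method": "arm_command", "body": {
  "series": [
    [0.0053,-0.0341,-0.0035,0.14],
    [0.0106,-0.0683,-0.0071,0.28],
    [0.0159,-0.1024,-0.0106,0.42],
    [0.0212,-0.1366,-0.0142,0.56],
    [0.0265,-0.1707,-0.0177,0.7]
  ]
}}

```text
time: 27.05
ee_pos: [0.5606, -0.0517, 0.2022]
tcp_rot: [178.4, -1.7, 139.7]
wrist_force: [0.5, -0.0, -0.1]
opening: 0.0637
grasp_force: 0.0
```

Emit:
{"method": "arm_command", "body": {
  "series": [
    [0,0,0,0.14],
    [0,0,0,0.28],
    [0,0,0,0.42],
    [0,0,0,0.56],
    [0,0,0,0.7]
  ]
}}

```text
time: 27.55
ee_pos: [0.561, -0.0504, 0.202]
tcp_rot: [179.8, -2.4, 99.5]
wrist_force: [0.1, 0.2, -0.1]
opening: 0.0642
grasp_force: 0.0
```

Emit:
{"method": "arm_command", "body": {
  "series": [
    [0,0,0,0.1],
    [0,0,0,0.18],
    [0,0,0,0.234],
    [0,0,0,0.234],
    [0,0,0,0.234]
  ]
}}

```text
time: 28.05
ee_pos: [0.561, -0.0504, 0.2018]
tcp_rot: [-179.6, -2.3, 86.6]
wrist_force: [0.8, 0.6, -0.4]
opening: 0.064
grasp_force: 0.0
```

Run:
```python
from workcell import bot
from h import *
import cv2
o=bot.get_obs(); d=bot.camera("wrist"); cv2.imwrite("pics/w3.png",d["color"])
print(o["q"].round(2),o["ee_pos"].round(4),o["tcp_rot"].round(2),o["time"])
np.savez("pics/w3.npz",camera_matrix=d["camera_matrix"],T_tool_cam=d["T_tool_cam"],ee_pos=o["ee_pos"],tcp_rot=o["tcp_rot"])
for t,z in [("logger",.05),("stand",0),("beaker",0)]:
    m=bot.mark_of("wrist",t)
    if m: print(t,np.round(m[0]["location"]),round(m[0]["confidence"],2),atz(d,m[0]["location"],z,o).round(4))
```

```text
[-6.3   6.78  8.73 92.44  2.31 87.13] [ 0.561  -0.0504  0.2018] [-179.62   -2.33   86.55] 28.05
logger [387. 114.] 0.65 [0.6057 0.034  0.05  ]
stand [258. 451.] 0.93 [ 0.4674 -0.2964  0.    ]
beaker [180. 300.] 0.86 [ 0.4124 -0.1206  0.    ]
```

View pics/w3.png

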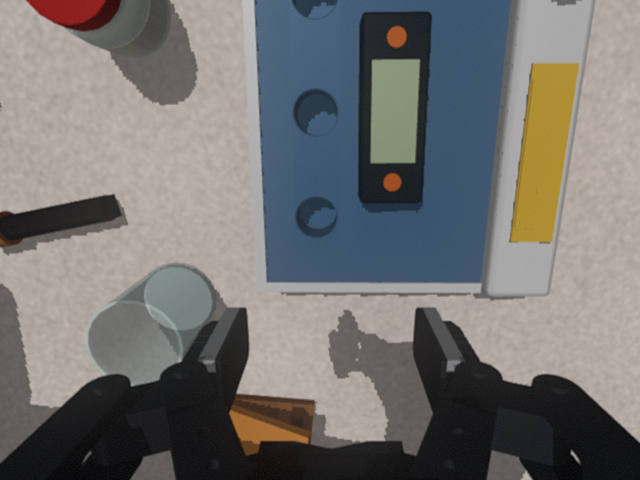

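The logger's screen is centred at about (395,112). Its top corners are at (362,12), (431,14), (423,202) and (360,200), and the free seats are at (316,113) and (317,216). Converting these to positions and measuring the stand from the fixed cameras.

Run:
```python
from workcell import bot
from h import *
import cv2
W=dict(np.load("pics/w3.npz")); im=cv2.imread("pics/w3.png")
hsv=cv2.cvtColor(im,cv2.COLOR_BGR2HSV)
m=((hsv[...,0]>30)&(hsv[...,0]<60)&(hsv[...,2]>120)&(hsv[...,1]>25)).astype(np.uint8)
m[:, :340]=0;m[:,450:]=0;m[200:]=0;m[:40]=0
c=max(cv2.findContours(m,0,2)[0],key=cv2.contourArea); r=cv2.minAreaRect(c); b=cv2.boxPoints(r)
P=np.array([atz(W,p,.074,W) for p in b]); print("screen c",P.mean(0).round(4)); e=P-np.roll(P,1,0); print(e.round(4).tolist())
for p in [(316,113),(317,216)]: print("seat",atz(W,p,.05,W).round(4))
D={c:bot.camera(c) for c in ["scene","side"]}
I={c:D[c]["color"] for c in D}
# stand: red lips blobs
for c in D:
    h=cv2.cvtColor(I[c],cv2.COLOR_BGR2HSV); m=(((h[...,0]<6)|(h[...,0]>172))&(h[...,1]>180)&(h[...,2]>50)).astype(np.uint8); m[:280]=0
    n,l,st,cc=cv2.connectedComponentsWithStats(m); print(c,[(cc[i].round(1).tolist(),st[i,:4].tolist()) for i in range(1,n) if st[i,4]>20])
cv2.imwrite("pics/stand.png",cv2.hconcat([cv2.resize(I["scene"][280:430,110:270],(400,375),interpolation=cv2.INTER_CUBIC),cv2.resize(I["side"][330:480,310:470],(400,375),interpolation=cv2.INTER_CUBIC)]))
```

```text
screen c [0.6072 0.0332 0.074 ]
[[-0.0318, 0.0025, 0.0], [0.0033, 0.064, 0.0], [0.0298, -0.0023, 0.0], [-0.0014, -0.0642, 0.0]]
seat [0.5547 0.0374 0.05  ]
seat [ 0.5503 -0.0374  0.05  ]
scene [([189.5, 310.6], [182, 303, 16, 17]), ([141.7, 350.1], [133, 342, 19, 17])]
side [([336.9, 394.3], [330, 385, 15, 20]), ([368.0, 455.9], [360, 445, 17, 23])]
```

View pics/stand.png

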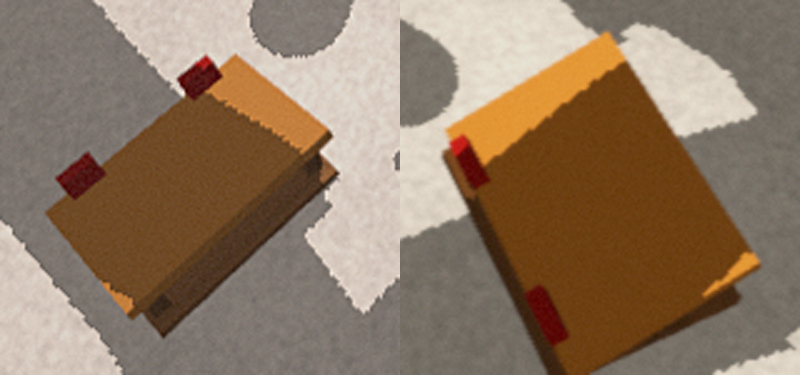

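The stand's sloped face corners are clear in both crops. I'll fit its pose to them.

Run:
```python
from workcell import bot
from h import *
from scipy.optimize import least_squares
D={c:bot.camera(c) for c in ["scene","side"]}
a=.35;u=np.array([np.cos(a),0,np.sin(a)]);n=np.array([-np.sin(a),0,np.cos(a)]);C=np.array([0,0,.04])
pt=lambda s,y,h=0:C+s*u+h*n+np.array([0,y,0])
obs=[("scene",pt(-.055,-.075),(128.4,364.8)),("scene",pt(-.055,.075),(204,302)),("scene",pt(.055,.075),(242,333.2)),("scene",pt(.055,-.075),(162,407.2)),
("side",pt(-.055,.075),(328.4,382)),("side",pt(.055,.075),(393.6,343.2)),("side",pt(.055,-.075),(454,435.6)),
("scene",pt(-.05,.046,.009),(189.5,310.6)),("scene",pt(-.05,-.046,.009),(141.7,350.1)),("side",pt(-.05,.046,.009),(336.9,394.3)),("side",pt(-.05,-.046,.009),(368,455.9))]
def T(p,q): return R.from_euler("z",p[2]).apply(q)+[p[0],p[1],0]
f=lambda p:np.concatenate([proj(D[c],T(p,q))-np.array(px) for c,q,px in obs])
s=least_squares(f,[.465,-.297,-.16]); print(s.x[:2].round(4),np.degrees(s.x[2]).round(2)); print(s.fun.reshape(-1,2).round(1).tolist())
o=bot.get_obs(); print(o["ee_pos"].round(4),o["tcp_rot"].round(2)); print(shift(o,np.array([.6072,.0332,.135])-[.561,-.0504,.2018]).round(4), shift(o,[0,0,-.078]).round(4))
```

```text
[ 0.4683 -0.2977] -8.68
[[-1.3, 0.1], [-0.2, -0.6], [-0.8, -1.3], [-2.3, -1.7], [0.1, -0.8], [0.3, -1.3], [0.7, -1.0], [-0.3, 0.2], [-0.1, -0.1], [1.4, -0.3], [1.4, -0.5]]
[ 0.561  -0.0504  0.2015] [-179.6    -2.33   86.47]
[0.0835 0.0415 0.07  ] [-0.0032  0.0005  0.0779]
```

Stand is at (0.468, -0.298), yaw -8.7°, with about 1 px residual; logger is at (0.607, 0.033). Approaching the logger.

Emit:
{"method": "arm_command", "body": {
  "series": [
    [0.0167,0.0083,0.014,0],
    [0.0334,0.0166,0.028,0],
    [0.0501,0.0249,0.042,0],
    [0.0668,0.0332,0.056,0],
    [0.0835,0.0415,0.07,0]
  ]
}}

```text
time: 28.95
ee_pos: [0.6078, 0.0349, 0.1332]
tcp_rot: [-179.6, -2.3, 86.5]
wrist_force: [0.7, 0.0, -0.7]
opening: 0.0641
grasp_force: 0.0
```

Emit:
{"method": "arm_command", "body": {
  "series": [
    [-0.0008,0.0001,0.02,0],
    [-0.0018,0.0003,0.045,0],
    [-0.0026,0.0004,0.065,0],
    [-0.0031,0.0005,0.077,0],
    [-0.0033,0.0005,0.0824,0]
  ]
}}

```text
time: 29.45
ee_pos: [0.6068, 0.0339, 0.0505]
tcp_rot: [-179.5, -2.3, 86.5]
wrist_force: [0.1, -0.5, 0.2]
opening: 0.0642
grasp_force: 0.0
```

Emit:
{"method": "arm_command", "body": {
  "series": [
    [0,0,0,0],
    [0,0,0,0],
    [0,0,0,0],
    [0,0,0,0],
    [0,0,0,0]
  ],
  "hand": 0.03,
  "grip_force": 40
}}

```text
time: 29.95
ee_pos: [0.6075, 0.0332, 0.0528]
tcp_rot: [-179.7, -2.3, 86.4]
wrist_force: [0.5, -0.4, 1.3]
opening: 0.043
grasp_force: 42.2
```

Emit:
{"method": "arm_command", "body": {
  "series": [
    [0,0,-0.003,0],
    [0.0004,0,-0.009,0],
    [0.0008,-0.0001,-0.02,0],
    [0.0014,-0.0002,-0.035,0],
    [0.002,-0.0003,-0.05,0]
  ]
}}

```text
time: 30.45
ee_pos: [0.6075, 0.0333, 0.1041]
tcp_rot: [-179.6, -2.3, 86.5]
wrist_force: [-0.9, 0.2, -0.9]
opening: 0.0433
grasp_force: 42.0
```

Run:
```python
from workcell import bot
from h import *
import cv2
o=bot.get_obs(); print(o["ee_pos"].round(4),o["tcp_rot"].round(2),o["opening"])
d=bot.camera("wrist")["color"]; s=bot.camera("side")["color"][120:290,230:430]
cv2.imwrite("pics/p5.png",cv2.hconcat([cv2.resize(d,(400,340)),cv2.resize(s,(400,340),interpolation=cv2.INTER_CUBIC)]))
```

```text
[0.6075 0.0333 0.1041] [-179.64   -2.34   86.46] 0.043254172259744296
```

View pics/p5.png

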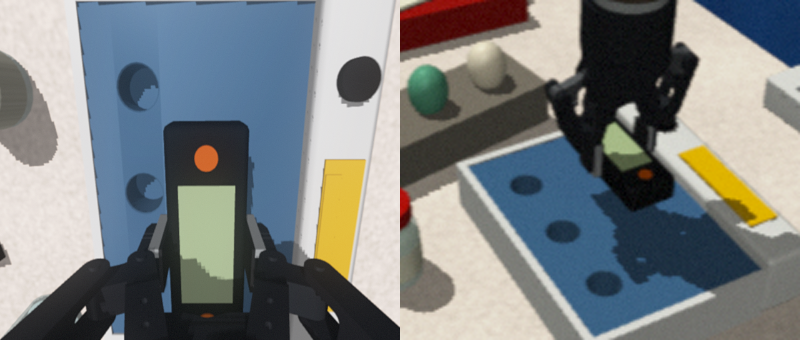

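The logger is gripped level and centred. I'll compute the carry to the stand.

Run:
```python
from h import *
o={"tcp_rot":[-179.63,-2.33,86.46]}
for d in ([0,0,.0575],[-.1577,-.328,0],[0,0,-.09]): print(d,shift(o,d).round(4))
o={"tcp_rot":(R.from_euler("xyz",o["tcp_rot"],degrees=True)*R.from_euler("z",.091)).as_euler("xyz",degrees=True)};print(o)
for d in ([0,0,-.09],[0,0,-.01]): print(d,shift(o,d).round(4))
```

```text
[0, 0, 0.0575] [ 0.0023 -0.0004 -0.0575]
[-0.1577, -0.328, 0] [-0.3368 -0.1372 -0.0128]
[0, 0, -0.09] [-0.0037  0.0006  0.0899]
{'tcp_rot': array([-179.41968695,   -2.28673132,   81.2420263 ])}
[0, 0, -0.09] [-0.0036  0.0009  0.0899]
[0, 0, -0.01] [-0.0004  0.0001  0.01  ]
```

Emit:
{"method": "arm_command", "body": {
  "series": [
    [0.0003,0,-0.008,0],
    [0.0009,-0.0001,-0.022,0],
    [0.0015,-0.0002,-0.037,0],
    [0.002,-0.0003,-0.05,0],
    [0.0023,-0.0004,-0.0575,0]
  ]
}}

```text
time: 31.05
ee_pos: [0.6078, 0.0332, 0.1618]
tcp_rot: [-179.7, -2.3, 86.5]
wrist_force: [0.5, 0.3, -1.4]
opening: 0.043
grasp_force: 42.0
```

Emit:
{"method": "arm_command", "body": {
  "series": [
    [-0.016,-0.0065,-0.0006,0],
    [-0.042,-0.017,-0.0016,0],
    [-0.07,-0.0285,-0.0027,0],
    [-0.1,-0.041,-0.0038,0],
    [-0.13,-0.053,-0.0049,0]
  ]
}}

```text
time: 31.55
ee_pos: [0.545, -0.0949, 0.1594]
tcp_rot: [-179.6, -2.3, 86.5]
wrist_force: [0.9, 0.5, -1.3]
opening: 0.0427
grasp_force: 41.9
```

Emit:
{"method": "arm_command", "body": {
  "series": [
    [-0.03,-0.0122,-0.0011,0],
    [-0.06,-0.0244,-0.0023,0],
    [-0.09,-0.0366,-0.0034,0],
    [-0.12,-0.0488,-0.0046,0],
    [-0.145,-0.059,-0.0055,0]
  ]
}}

```text
time: 32.05
ee_pos: [0.4769, -0.2363, 0.1595]
tcp_rot: [-179.6, -2.3, 86.4]
wrist_force: [1.2, -0.3, -1.9]
opening: 0.0431
grasp_force: 41.9
```

Emit:
{"method": "arm_command", "body": {
  "series": [
    [-0.02,-0.008,-0.0008,0.02],
    [-0.037,-0.015,-0.0014,0.04],
    [-0.05,-0.0205,-0.0019,0.06],
    [-0.058,-0.0237,-0.0022,0.08],
    [-0.0618,-0.0252,-0.0024,0.091]
  ]
}}

```text
time: 32.55
ee_pos: [0.4491, -0.2953, 0.1597]
tcp_rot: [-179.4, -2.3, 81.1]
wrist_force: [-0.1, 0.1, -1.5]
opening: 0.0434
grasp_force: 42.0
```

Emit:
{"method": "arm_command", "body": {
  "series": [
    [-0.0006,0.0002,0.015,0],
    [-0.0016,0.0004,0.04,0],
    [-0.0026,0.0006,0.065,0],
    [-0.0034,0.0008,0.085,0],
    [-0.0038,0.0009,0.095,0]
  ]
}}

```text
time: 33.05
ee_pos: [0.4487, -0.2933, 0.0617]
tcp_rot: [-179.2, -2.4, 81.3]
wrist_force: [-0.0, -0.3, -1.1]
opening: 0.0433
grasp_force: 41.9
```

Run:
```python
from workcell import bot
from h import *
import cv2
o=bot.get_obs(); print(o["ee_pos"].round(4),o["tcp_rot"].round(2),o["opening"],o["wrist_force"])
d=bot.camera("scene")["color"][230:430,90:290]; s=bot.camera("side")["color"][300:480,280:480]
cv2.imwrite("pics/p6.png",cv2.hconcat([cv2.resize(d,(400,400),interpolation=cv2.INTER_CUBIC),cv2.resize(s,(400,400),interpolation=cv2.INTER_CUBIC)]))
```

```text
[ 0.4487 -0.2933  0.0617] [-179.21   -2.37   81.3 ] 0.043278189596876265 [-1.02720765e-04 -2.86299722e-01 -1.10967952e+00]
```

View pics/p6.png

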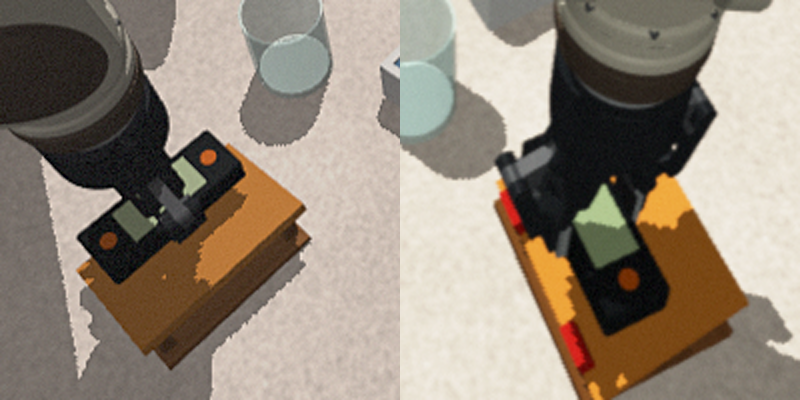

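The logger hovers parallel to and just upslope of both red lips. Lowering to contact.

Emit:
{"method": "arm_command", "body": {
  "series": [
    [-0.0001,0,0.004,0],
    [-0.0003,0.0001,0.008,0],
    [-0.0005,0.0001,0.012,0],
    [-0.0006,0.0001,0.015,0],
    [-0.0007,0.0002,0.017,0]
  ]
}}

```text
time: 33.65
ee_pos: [0.4495, -0.2948, 0.0476]
tcp_rot: [-179.4, -2.3, 81.2]
wrist_force: [-0.4, -0.0, -1.6]
opening: 0.0429
grasp_force: 41.9
```

Emit:
{"method": "arm_command", "body": {
  "series": [
    [0,0,0.0005,0],
    [0,0,0.001,0],
    [0,0,0.0015,0],
    [0,0,0.002,0],
    [0,0,0.002,0]
  ]
}}

```text
time: 34.15
ee_pos: [0.4495, -0.2947, 0.0457]
tcp_rot: [-179.4, -2.3, 81.2]
wrist_force: [0.1, 1.1, -0.1]
opening: 0.043
grasp_force: 41.9
```

Emit:
{"method": "arm_command", "body": {
  "series": [
    [0,0,0.0005,0],
    [0,0,0.001,0],
    [0,0,0.0015,0],
    [0,0,0.0015,0],
    [0,0,0.0015,0]
  ]
}}

```text
time: 34.65
ee_pos: [0.4495, -0.2946, 0.0444]
tcp_rot: [-179.4, -2.3, 81.2]
wrist_force: [0.4, -0.5, 0.6]
opening: 0.043
grasp_force: 42.1
```

Emit:
{"method": "arm_command", "body": {
  "series": [
    [0,0,0.0004,0],
    [0,0,0.0008,0],
    [0,0,0.001,0],
    [0,0,0.001,0],
    [0,0,0.001,0]
  ]
}}

```text
time: 35.15
ee_pos: [0.4496, -0.2947, 0.0442]
tcp_rot: [-179.4, -2.3, 81.2]
wrist_force: [-3.5, 1.8, 7.6]
opening: 0.0431
grasp_force: 43.1
```

Contact is made, and the force points downslope as expected. I'll open in small steps so the logger tips gently onto the slope between the fingers.

Emit:
{"method": "arm_command", "body": {
  "series": [
    [0,0,0,0],
    [0,0,0,0],
    [0,0,0,0],
    [0,0,0,0],
    [0,0,0,0]
  ],
  "hand": 0.0445,
  "grip_force": 20
}}

```text
time: 35.65
ee_pos: [0.4494, -0.2946, 0.0431]
tcp_rot: [-179.4, -2.3, 81.2]
wrist_force: [-3.0, -0.3, -0.0]
opening: 0.0445
grasp_force: 1.7
```

Emit:
{"method": "arm_command", "body": {
  "series": [
    [0,0,0,0],
    [0,0,0,0],
    [0,0,0,0],
    [0,0,0,0],
    [0,0,0,0]
  ],
  "hand": 0.046
}}

```text
time: 36.15
ee_pos: [0.4495, -0.2945, 0.0432]
tcp_rot: [-179.4, -2.3, 81.2]
wrist_force: [-1.1, 0.2, 0.2]
opening: 0.0458
grasp_force: 0.3
```

Emit:
{"method": "arm_command", "body": {
  "series": [
    [0,0,0,0],
    [0,0,0,0],
    [0,0,0,0],
    [0,0,0,0],
    [0,0,0,0]
  ],
  "hand": 0.0475
}}

```text
time: 36.65
ee_pos: [0.4494, -0.2946, 0.0432]
tcp_rot: [-179.4, -2.3, 81.2]
wrist_force: [-1.0, -0.2, -0.7]
opening: 0.0478
grasp_force: 0.3
```

Emit:
{"method": "arm_command", "body": {
  "series": [
    [0,0,0,0],
    [0,0,0,0],
    [0,0,0,0],
    [0,0,0,0],
    [0,0,0,0]
  ],
  "hand": 0.049
}}

```text
time: 37.15
ee_pos: [0.4495, -0.2946, 0.0432]
tcp_rot: [-179.4, -2.3, 81.2]
wrist_force: [-0.4, 0.4, -0.5]
opening: 0.0492
grasp_force: 0.3
```

Emit:
{"method": "arm_command", "body": {
  "series": [
    [0,0,0,0],
    [0,0,0,0],
    [0,0,0,0],
    [0,0,0,0],
    [0,0,0,0]
  ],
  "hand": 0.0505
}}

```text
time: 37.65
ee_pos: [0.4495, -0.2946, 0.0432]
tcp_rot: [-179.4, -2.3, 81.2]
wrist_force: [-0.4, -0.1, -0.1]
opening: 0.0505
grasp_force: 0.3
```

Emit:
{"method": "arm_command", "body": {
  "series": [
    [0,0,0,0],
    [0,0,0,0],
    [0,0,0,0],
    [0,0,0,0],
    [0,0,0,0]
  ],
  "hand": 0.053
}}

```text
time: 38.15
ee_pos: [0.4494, -0.2946, 0.0432]
tcp_rot: [-179.4, -2.3, 81.2]
wrist_force: [-0.9, 0.2, -0.2]
opening: 0.0532
grasp_force: 0.4
```

Run:
```python
from workcell import bot
import cv2
o=bot.get_obs(); print(o["ee_pos"].round(4),o["opening"],o["wrist_force"],o["grasp_force"])
d=bot.camera("wrist")["color"]; s=bot.camera("side")["color"][320:480,300:460]
cv2.imwrite("pics/p7.png",cv2.hconcat([cv2.resize(d,(400,400),interpolation=cv2.INTER_CUBIC),cv2.resize(s,(400,400),interpolation=cv2.INTER_CUBIC)]))
```

```text
[ 0.4494 -0.2946  0.0432] 0.05320007996631565 [-0.89572333  0.21837486 -0.19141544] 0.3900236589834094
```

View pics/p7.png

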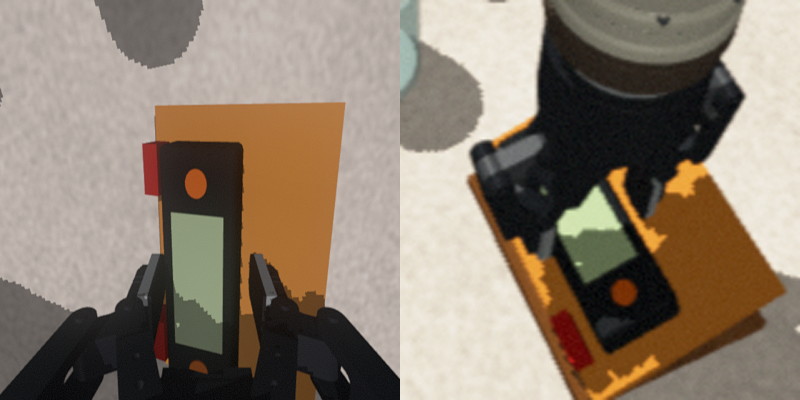

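The logger lies on the slope, screen up and nearly on both lips, and leans on the downslope finger at about 0.4 N. I'll follow it down gently so it slides to the lips and the upslope finger nudges it home.

Emit:
{"method": "arm_command", "body": {
  "series": [
    [0,-0.0008,0,0],
    [0,-0.0016,0,0],
    [0,-0.0024,0,0],
    [0,-0.0032,0,0],
    [0,-0.004,0,0]
  ]
}}

```text
time: 38.75
ee_pos: [0.4455, -0.294, 0.0434]
tcp_rot: [-179.4, -2.3, 81.2]
wrist_force: [0.5, -0.8, 0.5]
opening: 0.0532
grasp_force: 0.0
```

Emit:
{"method": "arm_command", "body": {
  "series": [
    [0,-0.0006,0,0],
    [0,-0.0012,0,0],
    [0,-0.0018,0,0],
    [0,-0.0024,0,0],
    [0,-0.003,0,0]
  ]
}}

```text
time: 39.25
ee_pos: [0.4426, -0.2935, 0.0433]
tcp_rot: [-179.4, -2.3, 81.2]
wrist_force: [0.6, -0.2, 0.3]
opening: 0.0531
grasp_force: 0.1
```

```bash
cat > lg.py <<'E'
from workcell import bot
from h import *
import cv2
o=bot.get_obs(); print(o["ee_pos"].round(4),o["opening"].round(4),o["wrist_force"].round(1),o["grasp_force"].round(2))
# predicted screen centre on final pose
a=.35;u=np.array([np.cos(a),0,np.sin(a)]);n=np.array([-np.sin(a),0,np.cos(a)])
D=bot.camera("wrist")
f=lambda s,y,h:R.from_euler("z",-8.68,degrees=True).apply(np.array([0,0,.04])+s*u+h*n+np.array([0,y,0]))+[.4683,-.2977,0]
print("expect far orange btn line / top edge corners",proj(D,f(-.045,.06,.024),o).round(1),proj(D,f(-.001,.06,.024),o).round(1),"lip face top",proj(D,f(-.045,.058,.016),o).round(1),proj(D,f(-.045,.034,.016),o).round(1))
h=cv2.cvtColor(D["color"],cv2.COLOR_BGR2HSV)
dark=(h[...,2]<50)
red=((h[...,0]<6)|(h[...,0]>172))&(h[...,1]>170)&(h[...,2]>60)
for r in (190,200,210,220,230): 
    c=np.where(red[r,200:300])[0]; k=np.where(dark[r,200:450])[0]; print(r,"red",c[[0,-1]]+200 if len(c) else None,"dark",k[[0,-1]]+200 if len(k) else None)
E
python3 lg.py
```

```text
Traceback (most recent call last):
  File "lg.py", line 4, in <module>
    o=bot.get_obs(); print(o["ee_pos"].round(4),o["opening"].round(4),o["wrist_force"].round(1),o["grasp_force"].round(2))
                                                ^^^^^^^^^^^^^^^^^^
AttributeError: 'float' object has no attribute 'round'
```

Emit:
{"method": "arm_command", "body": {
  "series": [
    [0,-0.0004,0,0],
    [0,-0.0008,0,0],
    [0,-0.0012,0,0],
    [0,-0.0016,0,0],
    [0,-0.002,0,0]
  ]
}}

```text
time: 39.75
ee_pos: [0.4405, -0.2932, 0.0433]
tcp_rot: [-179.4, -2.3, 81.2]
wrist_force: [0.6, -0.2, 0.7]
opening: 0.0529
grasp_force: 0.1
```

```bash
sed -i 's/,o\["opening"\].*$/,o["opening"],o["wrist_force"].round(1),o["grasp_force"])/' lg.py; python3 lg.py
```

```text
[ 0.4405 -0.2932  0.0433] 0.05292309277777502 [ 0.6 -0.2  0.7] 0.1009098293070565
expect far orange btn line / top edge corners [267.6 170.1] [389.5 174.1] lip face top [278.4 173.9] [280.6 235.9]
190 red [254 274] dark [276 404]
200 red [254 274] dark [277 404]
210 red [255 275] dark [277 403]
220 red [255 275] dark [278 403]
230 red [256 275] dark [278 402]
```

Emit:
{"method": "arm_command", "body": {
  "series": [
    [0,-0.0003,0,0],
    [0,-0.0006,0,0],
    [0,-0.0009,0,0],
    [0,-0.0012,0,0],
    [0,-0.0015,0,0]
  ]
}}

```text
time: 40.3
ee_pos: [0.4391, -0.293, 0.0434]
tcp_rot: [-179.4, -2.3, 81.2]
wrist_force: [0.9, -0.4, -1.3]
opening: 0.0526
grasp_force: 0.1
```

```bash
python3 lg.py
```

```text
[ 0.4391 -0.293   0.0434] 0.05261913944048913 [ 0.9 -0.4 -1.3] 0.10102567348440061
expect far orange btn line / top edge corners [271.8 170.1] [394.3 174.1] lip face top [282.4 173.9] [284.4 235.9]
190 red [258 275] dark [277 405]
200 red [258 275] dark [278 404]
210 red [259 275] dark [278 404]
220 red [259 276] dark [278 403]
230 red [260 276] dark [279 403]
```

The logger is still moving with the push (about 2 mm to go), so I'll continue until the lips resist.

Emit:
{"method": "arm_command", "body": {
  "series": [
    [0,-0.0003,0,0],
    [0,-0.0006,0,0],
    [0,-0.0009,0,0],
    [0,-0.0012,0,0],
    [0,-0.0015,0,0]
  ]
}}

```text
time: 40.85
ee_pos: [0.4376, -0.2927, 0.0434]
tcp_rot: [-179.4, -2.3, 81.2]
wrist_force: [0.5, -0.0, -0.6]
opening: 0.0526
grasp_force: 0.1
```

```bash
python3 lg.py | tail -4
```

```text
200 red [262 276] dark [279 405]
210 red [262 276] dark [279 404]
220 red [263 277] dark [279 404]
230 red [263 277] dark [280 403]
```

Emit:
{"method": "arm_command", "body": {
  "series": [
    [0,-0.0002,0,0],
    [0,-0.0004,0,0],
    [0,-0.0006,0,0],
    [0,-0.0008,0,0],
    [0,-0.001,0,0]
  ]
}}

```text
time: 41.4
ee_pos: [0.437, -0.2927, 0.0436]
tcp_rot: [-179.4, -2.3, 81.2]
wrist_force: [4.3, -0.7, 0.1]
opening: 0.053
grasp_force: 1.7
```

```bash
python3 lg.py
```

```text
[ 0.437  -0.2927  0.0436] 0.053026000109864656 [ 4.3 -0.7  0.1] 1.6856881021521986
expect far orange btn line / top edge corners [277.7 170.1] [400.7 174.1] lip face top [288.  173.8] [289.8 235.8]
190 red [263 276] dark [279 406]
200 red [264 276] dark [279 405]
210 red [264 277] dark [280 405]
220 red [264 277] dark [280 404]
230 red [265 278] dark [280 404]
```

Resistance of 4.3 N, and the edge is where predicted (278), so the logger is home against the lips. Releasing and lifting.

Emit:
{"method": "arm_command", "body": {
  "series": [
    [0,0,0,0],
    [0,0,0,0],
    [0,0,0,0],
    [0,0,0,0],
    [0,0,0,0]
  ],
  "hand": 0.064
}}

```text
time: 41.95
ee_pos: [0.4365, -0.2926, 0.0433]
tcp_rot: [-179.4, -2.3, 81.2]
wrist_force: [0.5, 0.2, 0.1]
opening: 0.0644
grasp_force: 0.0
```

Emit:
{"method": "arm_command", "body": {
  "series": [
    [0.0002,-0.0001,-0.005,0],
    [0.0008,-0.0002,-0.02,0],
    [0.0022,-0.0006,-0.055,0],
    [0.0041,-0.001,-0.1,0],
    [0.0059,-0.0015,-0.147,0]
  ]
}}

```text
time: 42.45
ee_pos: [0.4363, -0.2923, 0.1931]
tcp_rot: [-179.4, -2.3, 81.2]
wrist_force: [0.1, -0.5, 0.5]
opening: 0.0638
grasp_force: 0.0
```

Emit:
{"method": "arm_command", "body": {
  "series": [
    [0,0,0,0],
    [0,0,0,0],
    [0,0,0,0],
    [0,0,0,0],
    [0,0,0,0]
  ]
}}

```text
time: 42.95
ee_pos: [0.4363, -0.2923, 0.1896]
tcp_rot: [-179.3, -2.3, 81.2]
wrist_force: [-0.5, -0.3, -0.1]
opening: 0.0641
grasp_force: 0.0
```

```bash
cat > ck.py <<'E'
from workcell import bot
from h import *
import cv2
o=bot.get_obs(); D=bot.camera("wrist")
print(o["q"].round(1),o["ee_pos"].round(4),o["tcp_rot"].round(2))
a=.35;u=np.array([np.cos(a),0,np.sin(a)]);n=np.array([-np.sin(a),0,np.cos(a)])
f=lambda s,y,h:R.from_euler("z",-8.68,degrees=True).apply(np.array([0,0,.04])+s*u+h*n+np.array([0,y,0]))+[.4683,-.2977,0]
h=cv2.cvtColor(D["color"],cv2.COLOR_BGR2HSV)
m=((h[...,0]>30)&(h[...,0]<60)&(h[...,2]>60)&(h[...,1]>25)).astype(np.uint8)
c=max(cv2.findContours(m,0,2)[0],key=cv2.contourArea); r=cv2.minAreaRect(c); print("screen",r,"expect",proj(D,f(-.023,0,.024),o).round(1))
# px -> slope coords of screen centre and axis
p0=f(0,0,.024);N=R.from_euler("z",-8.68,degrees=True).apply(n)
def onp(px):
    p,v=ray(D,px,o); X=p+v*(N@(p0-p))/(N@v); q=R.from_euler("z",8.68,degrees=True).apply(X-p0); return np.array([q@u,q[1]])
B=np.array([onp(b) for b in cv2.boxPoints(r)]); print("centre s,y (want -.023,0)",B.mean(0).round(4)); print("edges",(np.roll(B,-1,0)-B).round(4).tolist())
cv2.imwrite("pics/ck.png",D["color"])
E
python3 ck.py
```

```text
[-34.8   2.6   2.9  92.    1.8  63.9] [ 0.4363 -0.2923  0.1896] [-179.3    -2.33   81.24]
screen ((335.0, 238.0), (90.0, 40.0), 90.0) expect [336.5 237.7]
centre s,y (want -.023,0) [-0.0245 -0.0014]
edges [[0.0303, 0.0015], [0.0011, -0.0668], [-0.0322, -0.0043], [0.0009, 0.0696]]
```

The logger sits about 1.5 mm from the ideal spot, square to the stand. Now back to the white egg, turning back to yaw 180° on the way.

Emit:
{"method": "arm_command", "body": {
  "series": [
    [0.015,0.0021,0.0013,0],
    [0.045,0.0064,0.004,0],
    [0.08,0.0114,0.0071,0],
    [0.115,0.0164,0.0103,0],
    [0.15,0.0214,0.0134,0]
  ]
}}

```text
time: 43.5
ee_pos: [0.4807, -0.1451, 0.1826]
tcp_rot: [-179.4, -2.3, 81.2]
wrist_force: [-0.4, 0.0, -0.2]
opening: 0.0638
grasp_force: 0.0
```

Emit:
{"method": "arm_command", "body": {
  "series": [
    [0.033,0.0047,0.0029,0],
    [0.066,0.0094,0.0059,0],
    [0.099,0.0142,0.0088,0],
    [0.132,0.0189,0.0118,0],
    [0.165,0.0236,0.0147,0]
  ]
}}

```text
time: 44.0
ee_pos: [0.5288, 0.015, 0.1743]
tcp_rot: [-179.4, -2.3, 81.3]
wrist_force: [0.3, -0.9, 0.7]
opening: 0.064
grasp_force: 0.0
```

Emit:
{"method": "arm_command", "body": {
  "series": [
    [0.033,0.0047,0.0029,0],
    [0.066,0.0094,0.0059,0],
    [0.099,0.0142,0.0088,0],
    [0.132,0.0189,0.0118,0],
    [0.165,0.0236,0.0147,0]
  ]
}}

```text
time: 44.5
ee_pos: [0.577, 0.175, 0.1658]
tcp_rot: [-179.4, -2.3, 81.3]
wrist_force: [0.9, -0.8, 0.6]
opening: 0.0645
grasp_force: 0.0
```

Emit:
{"method": "arm_command", "body": {
  "series": [
    [0.031,0.0044,0.0027,-0.1],
    [0.062,0.0088,0.0055,-0.2],
    [0.09,0.0128,0.008,-0.3],
    [0.112,0.016,0.0099,-0.4],
    [0.1232,0.0175,0.0109,-0.5]
  ]
}}

```text
time: 45.0
ee_pos: [0.6127, 0.2949, 0.159]
tcp_rot: [179.5, -2.3, 110.2]
wrist_force: [-0.3, 0.3, -0.2]
opening: 0.0636
grasp_force: 0.0
```

Emit:
{"method": "arm_command", "body": {
  "series": [
    [0,0,0,-0.14],
    [0,0,0,-0.28],
    [0,0,0,-0.42],
    [0,0,0,-0.56],
    [0,0,0,-0.7]
  ]
}}

```text
time: 45.5
ee_pos: [0.6126, 0.293, 0.1596]
tcp_rot: [178.1, -1.4, 150.4]
wrist_force: [-0.3, -0.1, -0.2]
opening: 0.0643
grasp_force: 0.0
```

Emit:
{"method": "arm_command", "body": {
  "series": [
    [0,0,0,-0.14],
    [0,0,0,-0.28],
    [0,0,0,-0.4],
    [0,0,0,-0.49],
    [0,0,0,-0.525]
  ]
}}

```text
time: 46.0
ee_pos: [0.6126, 0.293, 0.1596]
tcp_rot: [177.7, -0.3, -179.7]
wrist_force: [-0.6, -0.7, 0.4]
opening: 0.0641
grasp_force: 0.0
```

Emit:
{"method": "arm_command", "body": {
  "series": [
    [0,0,0,0],
    [0,0,0,0],
    [0,0,0,0],
    [0,0,0,0],
    [0,0,0,0]
  ]
}}

```text
time: 46.5
ee_pos: [0.6133, 0.2923, 0.16]
tcp_rot: [177.6, -0.3, -179.9]
wrist_force: [-0.1, 0.3, -0.2]
opening: 0.064
grasp_force: 0.0
```

Run:
```python
from workcell import bot
from h import *
o=bot.get_obs(); d=bot.camera("wrist"); print(o["q"].round(1),o["ee_pos"].round(4),o["tcp_rot"].round(2))
for t in ["egg_white","egg_green","egg_brown"]:
    for m in bot.mark_of("wrist",t)[:1]: print(t,atz(d,m["location"],.072,o).round(4),m["confidence"])
print(shift(o,np.array([.6133,.2925,.134])-o["ee_pos"]).round(4))
```

```text
[24.5 21.7 21.9 89.5  2.2 24.5] [0.6133 0.2923 0.16  ] [ 177.65   -0.26 -179.93]
egg_white [0.6123 0.2905 0.072 ] 0.67
egg_green [0.539  0.2808 0.072 ] 0.63
[-0.0001 -0.0009  0.026 ]
```

Emit:
{"method": "arm_command", "body": {
  "series": [
    [0,-0.001,0.025,0],
    [0,-0.0021,0.05,0],
    [0,-0.0032,0.078,0],
    [0,-0.0039,0.096,0],
    [0,-0.0043,0.1044,0]
  ]
}}

```text
time: 47.2
ee_pos: [0.612, 0.2918, 0.0532]
tcp_rot: [177.7, -0.4, -179.9]
wrist_force: [-0.3, 0.2, 0.8]
opening: 0.0639
grasp_force: 0.0
```

Emit:
{"method": "arm_command", "body": {
  "series": [
    [0,0,0,0],
    [0,0,0,0],
    [0,0,0,0],
    [0,0,0,0],
    [0,0,0,0]
  ],
  "hand": 0.03,
  "grip_force": 25
}}

```text
time: 47.7
ee_pos: [0.6135, 0.2931, 0.0571]
tcp_rot: [177.5, -0.1, -179.9]
wrist_force: [-1.9, 5.3, 5.6]
opening: 0.0414
grasp_force: 26.2
```

Emit:
{"method": "arm_command", "body": {
  "series": [
    [0,0.0002,-0.005,0],
    [0,0.0008,-0.02,0],
    [0,0.0016,-0.04,0],
    [0,0.0026,-0.065,0],
    [0,0.0032,-0.079,0]
  ]
}}

```text
time: 48.2
ee_pos: [0.6139, 0.2919, 0.1377]
tcp_rot: [177.6, -0.1, -179.9]
wrist_force: [1.0, 0.3, -0.8]
opening: 0.0413
grasp_force: 25.4
```

Emit:
{"method": "arm_command", "body": {
  "series": [
    [0.005,-0.026,-0.001,0],
    [0.0115,-0.061,-0.0024,0],
    [0.0185,-0.098,-0.0039,0],
    [0.0255,-0.135,-0.0054,0],
    [0.032,-0.17,-0.0068,0]
  ]
}}

```text
time: 48.7
ee_pos: [0.5811, 0.1202, 0.135]
tcp_rot: [177.7, -0.2, -179.9]
wrist_force: [0.6, -1.1, -0.7]
opening: 0.0416
grasp_force: 25.5
```

Emit:
{"method": "arm_command", "body": {
  "series": [
    [0.0075,-0.039,-0.0016,0],
    [0.015,-0.078,-0.0032,0],
    [0.022,-0.114,-0.0047,0],
    [0.028,-0.145,-0.0059,0],
    [0.031,-0.1605,-0.0065,0]
  ]
}}

```text
time: 49.2
ee_pos: [0.5502, -0.0411, 0.1351]
tcp_rot: [177.7, -0.2, 180.0]
wrist_force: [0.1, 1.2, 0.1]
opening: 0.0413
grasp_force: 25.5
```

Emit:
{"method": "arm_command", "body": {
  "series": [
    [0,-0.0006,0.015,0],
    [0,-0.0014,0.035,0],
    [0,-0.0022,0.055,0],
    [0,-0.0028,0.068,0],
    [0,-0.0031,0.075,0]
  ]
}}

```text
time: 49.7
ee_pos: [0.5498, -0.0378, 0.0577]
tcp_rot: [177.6, -0.4, -179.9]
wrist_force: [-0.3, 0.2, -0.7]
opening: 0.0415
grasp_force: 25.5
```

Emit:
{"method": "arm_command", "body": {
  "series": [
    [0,0,0.001,0],
    [0,0,0.002,0],
    [0,0,0.003,0],
    [0,-0.0001,0.004,0],
    [0,-0.0001,0.004,0]
  ]
}}

```text
time: 50.2
ee_pos: [0.5509, -0.0381, 0.0571]
tcp_rot: [177.6, -0.2, -179.9]
wrist_force: [-2.9, 3.4, 7.5]
opening: 0.0412
grasp_force: 26.5
```

White is seated. Next the green egg.

Emit:
{"method": "arm_command", "body": {
  "series": [
    [0,0,0,0],
    [0,0,0,0],
    [0,0,0,0],
    [0,0,0,0],
    [0,0,0,0]
  ],
  "hand": 0.062
}}

```text
time: 50.7
ee_pos: [0.5504, -0.0387, 0.0554]
tcp_rot: [177.7, -0.3, -179.9]
wrist_force: [-0.1, -0.3, 0.4]
opening: 0.0618
grasp_force: 0.0
```

Emit:
{"method": "arm_command", "body": {
  "series": [
    [0,0.0002,-0.005,0],
    [0,0.0008,-0.02,0],
    [0,0.0016,-0.04,0],
    [0,0.0025,-0.06,0],
    [0,0.0032,-0.0785,0]
  ]
}}

```text
time: 51.2
ee_pos: [0.551, -0.0387, 0.1365]
tcp_rot: [177.7, -0.2, -179.9]
wrist_force: [-0.5, -0.2, -0.5]
opening: 0.0616
grasp_force: 0.0
```

Emit:
{"method": "arm_command", "body": {
  "series": [
    [0.001,0.03,0.0012,0],
    [0.0025,0.065,0.0026,0],
    [0.004,0.1,0.004,0],
    [0.0052,0.135,0.0055,0],
    [0.0065,0.17,0.007,0]
  ]
}}

```text
time: 51.7
ee_pos: [0.5441, 0.1329, 0.1357]
tcp_rot: [177.6, -0.2, -179.9]
wrist_force: [0.1, 0.8, 0.8]
opening: 0.062
grasp_force: 0.0
```

Emit:
{"method": "arm_command", "body": {
  "series": [
    [0.0015,0.036,0.0015,0],
    [0.003,0.072,0.003,0],
    [0.0042,0.108,0.0045,0],
    [0.0053,0.136,0.0057,0],
    [0.0059,0.1515,0.0063,0]
  ]
}}

```text
time: 52.2
ee_pos: [0.5377, 0.2852, 0.1351]
tcp_rot: [177.6, -0.2, -179.8]
wrist_force: [0.2, 0.2, -1.0]
opening: 0.0623
grasp_force: 0.0
```

Emit:
{"method": "arm_command", "body": {
  "series": [
    [0,-0.0008,0.02,0],
    [0,-0.0016,0.04,0],
    [0,-0.0024,0.06,0],
    [0,-0.003,0.073,0],
    [0,-0.0032,0.0785,0]
  ]
}}

```text
time: 52.7
ee_pos: [0.5372, 0.2825, 0.0546]
tcp_rot: [177.7, -0.3, -179.9]
wrist_force: [-0.1, 0.6, -0.3]
opening: 0.0622
grasp_force: 0.0
```

Emit:
{"method": "arm_command", "body": {
  "series": [
    [0,0,0,0],
    [0,0,0,0],
    [0,0,0,0],
    [0,0,0,0],
    [0,0,0,0]
  ],
  "hand": 0.03
}}

```text
time: 53.2
ee_pos: [0.538, 0.2836, 0.0566]
tcp_rot: [177.6, -0.2, -179.9]
wrist_force: [-1.4, 3.4, 6.1]
opening: 0.041
grasp_force: 26.0
```

Emit:
{"method": "arm_command", "body": {
  "series": [
    [0,0.0002,-0.005,0],
    [0,0.0008,-0.02,0],
    [0,0.0016,-0.04,0],
    [0,0.0026,-0.065,0],
    [0,0.0032,-0.079,0]
  ]
}}

```text
time: 53.7
ee_pos: [0.5384, 0.283, 0.1374]
tcp_rot: [177.6, -0.1, -179.9]
wrist_force: [0.2, -0.5, 0.4]
opening: 0.0414
grasp_force: 25.4
```

Emit:
{"method": "arm_command", "body": {
  "series": [
    [-0.0018,-0.024,-0.001,0],
    [-0.004,-0.0536,-0.0022,0],
    [-0.0063,-0.0853,-0.0035,0],
    [-0.0086,-0.117,-0.0048,0],
    [-0.0109,-0.1474,-0.006,0]
  ]
}}

```text
time: 54.2
ee_pos: [0.5489, 0.1341, 0.1348]
tcp_rot: [177.7, -0.3, -179.9]
wrist_force: [-0.2, -0.0, -1.3]
opening: 0.0415
grasp_force: 25.5
```

Emit:
{"method": "arm_command", "body": {
  "series": [
    [-0.002,-0.028,-0.0012,0],
    [-0.004,-0.054,-0.0023,0],
    [-0.0056,-0.077,-0.0033,0],
    [-0.0066,-0.091,-0.0039,0],
    [-0.0072,-0.0982,-0.0042,0]
  ]
}}

```text
time: 54.7
ee_pos: [0.5564, 0.0362, 0.1348]
tcp_rot: [177.7, -0.3, -180.0]
wrist_force: [-0.3, -0.5, -1.0]
opening: 0.0413
grasp_force: 25.5
```

Emit:
{"method": "arm_command", "body": {
  "series": [
    [0,-0.0006,0.015,0],
    [0,-0.0014,0.035,0],
    [0,-0.0022,0.055,0],
    [0,-0.0028,0.068,0],
    [0,-0.0031,0.075,0]
  ]
}}

```text
time: 55.2
ee_pos: [0.5551, 0.038, 0.0575]
tcp_rot: [177.6, -0.4, -179.9]
wrist_force: [0.8, -0.3, -0.7]
opening: 0.0408
grasp_force: 25.5
```

Emit:
{"method": "arm_command", "body": {
  "series": [
    [0,0,0.001,0],
    [0,0,0.002,0],
    [0,0,0.003,0],
    [0,-0.0001,0.004,0],
    [0,-0.0001,0.004,0]
  ]
}}

```text
time: 55.7
ee_pos: [0.5563, 0.0377, 0.0573]
tcp_rot: [177.6, -0.2, -179.9]
wrist_force: [-6.1, 1.4, 8.0]
opening: 0.0412
grasp_force: 26.5
```

Emit:
{"method": "arm_command", "body": {
  "series": [
    [0,0,0,0],
    [0,0,0,0],
    [0,0,0,0],
    [0,0,0,0],
    [0,0,0,0]
  ],
  "hand": 0.062
}}

```text
time: 56.2
ee_pos: [0.556, 0.0373, 0.0554]
tcp_rot: [177.7, -0.3, -179.9]
wrist_force: [-1.0, 0.0, -0.0]
opening: 0.062
grasp_force: 0.0
```

Emit:
{"method": "arm_command", "body": {
  "series": [
    [0,0.0002,-0.005,0],
    [0,0.0008,-0.02,0],
    [0,0.0016,-0.04,0],
    [0,0.0025,-0.06,0],
    [0,0.0032,-0.0785,0]
  ]
}}

```text
time: 56.7
ee_pos: [0.5566, 0.0373, 0.1364]
tcp_rot: [177.6, -0.2, -179.9]
wrist_force: [0.2, -0.1, 0.2]
opening: 0.062
grasp_force: 0.0
```

Emit:
{"method": "arm_command", "body": {
  "series": [
    [0.009,0.024,0.001,0],
    [0.021,0.053,0.0023,0],
    [0.033,0.083,0.0036,0],
    [0.0445,0.1125,0.0048,0],
    [0.056,0.1415,0.006,0]
  ]
}}

```text
time: 57.2
ee_pos: [0.4998, 0.18, 0.1357]
tcp_rot: [177.6, -0.2, -179.9]
wrist_force: [0.3, 0.4, -0.6]
opening: 0.0617
grasp_force: 0.0
```

Emit:
{"method": "arm_command", "body": {
  "series": [
    [0.0105,0.0265,0.001,0],
    [0.02,0.05,0.002,0],
    [0.029,0.073,0.003,0],
    [0.0345,0.087,0.0035,0],
    [0.0375,0.0943,0.004,0]
  ]
}}

```text
time: 57.7
ee_pos: [0.4623, 0.2742, 0.1351]
tcp_rot: [177.6, -0.2, -179.8]
wrist_force: [0.3, -1.1, -0.3]
opening: 0.062
grasp_force: 0.0
```

Emit:
{"method": "arm_command", "body": {
  "series": [
    [0,-0.0008,0.02,0],
    [0,-0.0016,0.04,0],
    [0,-0.0024,0.06,0],
    [0,-0.003,0.073,0],
    [0,-0.0032,0.0785,0]
  ]
}}

```text
time: 58.2
ee_pos: [0.4619, 0.2725, 0.0545]
tcp_rot: [177.7, -0.3, -179.9]
wrist_force: [-0.7, 0.8, 0.1]
opening: 0.062
grasp_force: 0.0
```

Emit:
{"method": "arm_command", "body": {
  "series": [
    [0,0,0,0],
    [0,0,0,0],
    [0,0,0,0],
    [0,0,0,0],
    [0,0,0,0]
  ],
  "hand": 0.03
}}

```text
time: 58.7
ee_pos: [0.4627, 0.2739, 0.0567]
tcp_rot: [177.6, -0.2, -179.9]
wrist_force: [0.0, 4.5, 6.4]
opening: 0.0417
grasp_force: 26.1
```

Emit:
{"method": "arm_command", "body": {
  "series": [
    [0,0.0002,-0.005,0],
    [0,0.0008,-0.02,0],
    [0,0.0016,-0.04,0],
    [0,0.0026,-0.065,0],
    [0,0.0032,-0.079,0]
  ]
}}

```text
time: 59.2
ee_pos: [0.463, 0.2731, 0.1374]
tcp_rot: [177.6, -0.1, -179.9]
wrist_force: [0.1, 0.8, -0.0]
opening: 0.0415
grasp_force: 25.4
```

Emit:
{"method": "arm_command", "body": {
  "series": [
    [-0.015,-0.024,-0.001,0],
    [-0.039,-0.064,-0.0028,0],
    [-0.063,-0.104,-0.0045,0],
    [-0.085,-0.14,-0.006,0],
    [-0.0975,-0.16,-0.007,0]
  ]
}}

```text
time: 59.7
ee_pos: [0.5613, 0.1102, 0.1348]
tcp_rot: [177.7, -0.3, 180.0]
wrist_force: [0.3, -0.2, -0.4]
opening: 0.0414
grasp_force: 25.5
```

Emit:
{"method": "arm_command", "body": {
  "series": [
    [0,-0.0003,0.008,0],
    [0,-0.0014,0.033,0],
    [0,-0.0022,0.055,0],
    [0,-0.0028,0.068,0],
    [0,-0.0031,0.075,0]
  ]
}}

```text
time: 60.2
ee_pos: [0.559, 0.1134, 0.0583]
tcp_rot: [177.7, -0.4, -179.9]
wrist_force: [-0.2, 1.2, 2.2]
opening: 0.0415
grasp_force: 25.8
```

Emit:
{"method": "arm_command", "body": {
  "series": [
    [0,0,0.001,0],
    [0,0,0.002,0],
    [0,0,0.003,0],
    [0,-0.0001,0.004,0],
    [0,-0.0001,0.004,0]
  ]
}}

```text
time: 60.7
ee_pos: [0.5603, 0.1138, 0.0571]
tcp_rot: [177.6, -0.2, -179.9]
wrist_force: [-2.7, 2.2, 5.8]
opening: 0.0415
grasp_force: 26.3
```

Brown is seated too. Releasing, retreating up and clear, and taking a final look.

Emit:
{"method": "arm_command", "body": {
  "series": [
    [0,0,0,0],
    [0,0,0,0],
    [0,0,0,0],
    [0,0,0,0],
    [0,0,0,0]
  ],
  "hand": 0.062
}}

```text
time: 61.2
ee_pos: [0.5598, 0.1131, 0.0555]
tcp_rot: [177.7, -0.3, -179.9]
wrist_force: [-0.6, -0.1, -0.3]
opening: 0.0614
grasp_force: 0.0
```

Emit:
{"method": "arm_command", "body": {
  "series": [
    [0,0.0002,-0.005,0],
    [0,0.001,-0.025,0],
    [0,0.0024,-0.06,0],
    [0,0.004,-0.1,0],
    [0,0.0055,-0.135,0]
  ]
}}

```text
time: 61.7
ee_pos: [0.5604, 0.1131, 0.193]
tcp_rot: [177.6, -0.2, -179.9]
wrist_force: [0.0, 0.4, 0.3]
opening: 0.0623
grasp_force: 0.0
```

Emit:
{"method": "arm_command", "body": {
  "series": [
    [0.02,0.02,0,0],
    [0.05,0.045,0,0],
    [0.08,0.075,0,0],
    [0.105,0.1,0,0],
    [0.12,0.12,0,0]
  ]
}}

```text
time: 62.2
ee_pos: [0.4387, 0.2339, 0.197]
tcp_rot: [177.6, -0.2, -179.9]
wrist_force: [1.3, 1.0, -0.2]
opening: 0.0619
grasp_force: 0.0
```

Emit:
{"method": "arm_command", "body": {
  "series": [
    [0,0,0,0],
    [0,0,0,0],
    [0,0,0,0],
    [0,0,0,0],
    [0,0,0,0]
  ]
}}

```text
time: 62.7
ee_pos: [0.4408, 0.2323, 0.196]
tcp_rot: [177.7, -0.3, -180.0]
wrist_force: [0.6, -0.2, -0.4]
opening: 0.0622
grasp_force: 0.0
```

Run:
```python
from workcell import bot
import cv2
a=bot.camera("scene")["color"][150:430,110:490]; b=bot.camera("side")["color"][150:480,190:470]
cv2.imwrite("pics/fin.png",cv2.hconcat([cv2.resize(a,(440,400)),cv2.resize(b,(350,400))]))
```

```text
(no output)
```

View pics/fin.png

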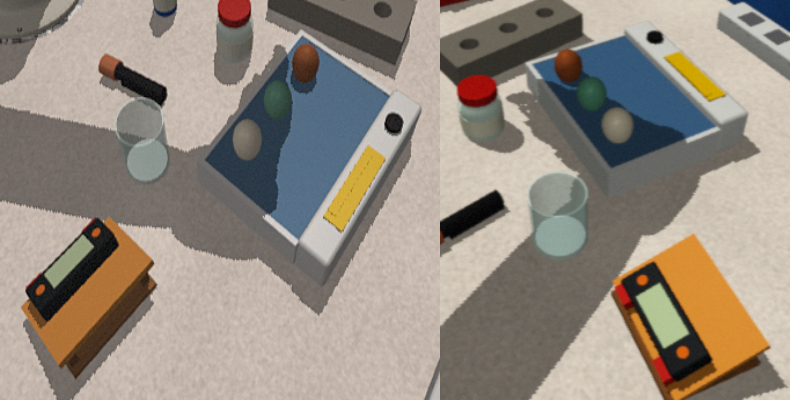

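The final view shows the eggs upright in their own seats: brown (305,62), green (278,98), white (247,140). The logger lies screen up against both lips, and the beaker and jar are where they started. Handing in.

```bash
python3 -c "
from workcell import bot
print(bot.job_done())"
```

```text
the job is handed in; nothing more can be done
None
```

I handed the job in at about 63 s: all three eggs are back in their own seats, blunt end up, the logger lies screen up against both red lips, and the beaker and jar were not touched; the hand-in returned no verdict.

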